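Charge the grinding jar with one level scoop of balls

ROBOT

A 6-joint arm with a two-finger parallel gripper is mounted at the origin on the work surface. World frame = base frame: x ahead of the robot, y to its left, z up, the work surface at z = 0. Lengths are in mm, angles in degrees, forces in N, time in s.
With the tool pointing down it reaches from about 300 to 850 mm from the base axis. Payload 4.2 kg.
Tool frame: the origin (TCP) lies between the finger pads; the fingertips stand 22 mm ahead of it and the grasp point (between the pads) lies 3 mm ahead of it; z points along the fingers, y is the direction in which the jaws open and shut (so a half turn about z gives the same grasp; the last joint's range is limited). The gripper opens to 91 mm and grips with 3 to 60 N. Pads are 32 mm wide; open, the fingers measure 118 mm over their backs; the gripper's body (76 mm by 178 mm) begins 60 mm behind the grasp point.
Start: joints at [71.906, 18.312, 89.639, -0, 72.044, -1.146], TCP at [167.618, 550.044, 205.676] pointing down, gripper open.
Joint ranges: [-177.97, 177.97], [-48.28, 115.42], [12.27, 149.76], [-77.06, 257.06], [2.81, 150.46], [-146.56, 146.56]. Speed limits (degrees/s): [147.25, 147.25, 180, 180, 180, 180].

INTERFACE

Orientations are given as [roll, pitch, yaw] about the fixed x, y, z axes, in that order (R = Rz(yaw) Ry(pitch) Rx(roll)).
In Python, from workcell import * gives the robot as it stands.
- The arm moves only by the shell command python3 -m jog 'ROWS' [OPENING] [FORCE]. ROWS is text: rows parted by semicolons, each of 6 numbers parted by spaces: the shift along the tool's x, y, z in units of 0.5 m (1.0 is 0.5 m), then the turn, a rotation vector about the tool's x, y, z in units of pi/2 rad (1.0 is pi/2 rad). A call has 1 to 20 rows; each row is the pose to reach, as a shift and turn from the pose measured when the call began, along the tool's axes at that moment; what a row does not reach only later rows make up. A row lasts 1/12 s, in which the tool goes at most 41.7 mm and 7.16 degrees, less where a joint would pass 70% of its speed; a pose out of reach is approached as far as the arm can. A call with a number of a shift or a turn outside -1 to 1 is refused whole. A call with a gripper value outside its range is refused whole. OPENING is the opening, from -1 (shut) to 1 (fully open), set as the call begins (- or left out, the last holds). The fingers move at their own pace and stop on an object; FORCE is the grip in N (left out, the last holds). Time passes only in rows, so rows that repeat a pose let the fingers close. It gives the time, the measured TCP pose, the force and the opening at its end, in the units of the state.
- state(): the state, without advancing time (a new reading comes with each control period).
- grab_frame(name): name is "scene" or "top" or "wrist"; returns the picture (480x640x3 uint8, red, green, blue); there is no depth.
- calibration(name): a dict with "mtx" (3x3 intrinsics, pixels), "distortion" ([k1, k2, p1, p2, k3] as OpenCV has them; the pictures are not rectified), "rvec" (rotation vector, rad) and "tvec" (3), from world to camera coordinates, as OpenCV has them. Camera axes: x right, y down, z forward; pixel columns grow to the right and rows downward; lengths in mm; the calibration is good to about 2 mm. A picture is of the moment at which its call begins: read the wrist's pose just before it. calibration takes no time and is no camera call; for the wrist camera it gives the pose at the moment of the call.
- job_done(): hands the job in, once; it reports no verdict.
Trained networks look in the newest picture that a camera, given by its name, has taken for a name from the list of things; names that differ only in an ending like _2 or _b are one class to them, and where a whole thing is asked for, a point or a joint stands for the part that bears it (a point fixed in the world has none). Each returns a list of dicts, best first, with "confidence" (0 to 1); they miss things now and then, are a little off and sometimes report something else, mostly with a low value. They report only what shows in the picture. A call takes as long as a camera call.
- spot_in(query, camera): "rect" ([left, top, right, bottom] in pixels, round what is visible of it).
- tip_of(query, camera): "location" ([column, row] in pixels: a listed point, or the origin of a listed thing).
The state is a dict: "time_s": time; "qpos": joint angles; "qvel": joint speeds; "effort": joint torques, N m; "ee_pos": TCP position; "ee_rot": TCP orientation; "force": force on the tool from outside, world axes, zero at the start; "torque": the same for the moment, N m; "gripper_width": finger opening in mm.
Only numpy, scipy, OpenCV 4.12 (cv2) and the standard library are available. Lean on these libraries where they do the work, as an engineer would, in place of code of your own. Each camera call takes 0.05 s, during which the arm holds its last target. There are 200 camera calls.

TASK

Put the grinding-ball charge into the jar on the balance: dig the scoop along the bottom of the trough bin and up its sloping far end so that it is heaped with balls, then strike it off by drawing the level scoop leftwards under the bin's blade with the rim lightly rubbing on the blade's lower edge all the way, so that exactly one level scoop (four balls) is left and the rest drops back into the bin. Tip it into the jar with the lip close over the mouth, leaving the jar standing on the pan, and lay the scoop back level in its tray. Handle the balls only with the scoop, spill none, do not force the scoop against the blade, and leave the dishes and the jar's lid alone.

Things in the scene. Friction and masses are not known exactly. Their poses are not given: they have to be found in the camera images.
- bin: Fixed sheet-steel trough bin, 182 mm (x) by 146 mm (y), with the balls. Origin under its centre on the bench; x points to its far end, y left. A channel 46 mm wide runs along its middle, its walls upright to z = 34 mm; from there flanks slope out at 30 degrees to rims at y = +-70, z = 61 mm. The far end slopes up at 45 degrees to the 80 mm high far wall (inner face x = 88 mm). Balls roll back down all slopes.
- channel_foot (a point): Foot of the sloping far end, on the channel's floor: bin x = 40 mm, 16 mm above the bench. The floor falls 3 degrees from the near end to here, so the balls gather here. From here the end rises at 45 degrees: a scoop pushed here nose-down until its lip meets the slope, then drawn some 20 mm up it while tipped back to level, comes up heaped with five or more.
- channel_near (a point): Near end of the channel's floor: bin x = -88 mm, 23 mm above the bench. The near end wall (64 mm high) is cut down to z = 30 mm across the channel here, so that the scoop's neck can pass over it.
- blade: Fixed strike blade: upright steel strip over the bin's left half, 100 mm long (along bin x, from -12 to 88 mm), 3 mm thick, 14 mm high, near end free, far end on a 30 mm wide bracket. Origin at the middle of its straight lower edge, 92 mm above the bench, 36 mm left of the channel's middle; axes as the bin's. Excess struck off on its channel (-y) side falls back into the bin.
- scoop: Loose steel dosing scoop, 0.11 kg +-20 %, black rubber grip. Origin under the middle of the bowl's flat floor; x points out over the lip, z up; it sits level. Well 32 mm wide, 27 mm long (x = -15 to 11.7), 16.5 mm deep, sheet 2 mm, rib 5 mm high along its middle: a level scoop is exactly four balls, two by two, tops 1.5 mm below the rim. Bowl 36 mm wide. Pushed hard, it turns in the fingers.
- scoop_grip (a point): Middle of the scoop's grip sleeve: 16 mm wide (scoop's y), 26 mm thick, 56 mm long along the handle, which rises backwards at 60 degrees. 85 mm behind and 62 mm above the scoop's origin.
- scoop_neck (a point): Rear end of the scoop's neck, a bar 12 mm wide and 4 mm thick that runs back from the bowl at floor level; here, 52 mm behind the scoop's origin, the handle starts to rise. The blade's free end passes freely above the neck.
- scoop_rim (a point): Middle of the bowl's opening at rim height, 18.5 mm above the scoop's origin.
- scoop_lip (a point): Middle of the scoop's front lip edge, 30.5 mm ahead of and 15 mm above the scoop's origin. A ramp 1.5 mm thick, open at its sides, rises to it from the bowl's floor at 35 degrees: with the scoop pitched 25 to 35 degrees nose-down it slides along a floor under the balls; pitched 45 to 55 degrees the balls roll out over the lip.
- tray: Fixed shallow steel instrument tray in which the scoop lies, 210 mm (x) by 110 mm (y), 14 mm high, walls 3 mm, inner floor 3 mm above the bench. Origin under its centre.
- balance: Fixed white top-pan laboratory balance, 190 mm (x) by 150 mm (y), body 38 mm high, keys and window at its near (-x) end. Its round steel pan, 112 mm across, lies 22 mm beyond its centre, top 46 mm above the bench. Origin under its centre.
- jar: Loose open steel grinding jar, 0.40 kg, standing on the middle of the balance pan: 68 mm across outside, 58 mm inside, 52 mm high, floor 6 mm thick. Origin under its centre.
- ball0: Loose steel grinding ball, 15 mm across, 13.8 g, slippery and free to roll; one of nine alike in the bin's channel. Origin at its centre.
- ball1: Loose steel grinding ball, 15 mm across, 13.8 g, slippery and free to roll; one of nine alike in the bin's channel. Origin at its centre.
- ball2: Loose steel grinding ball, 15 mm across, 13.8 g, slippery and free to roll; one of nine alike in the bin's channel. Origin at its centre.
- ball3: Loose steel grinding ball, 15 mm across, 13.8 g, slippery and free to roll; one of nine alike in the bin's channel. Origin at its centre.
- ball4: Loose steel grinding ball, 15 mm across, 13.8 g, slippery and free to roll; one of nine alike in the bin's channel. Origin at its centre.
- ball5: Loose steel grinding ball, 15 mm across, 13.8 g, slippery and free to roll; one of nine alike in the bin's channel. Origin at its centre.
- ball6: Loose steel grinding ball, 15 mm across, 13.8 g, slippery and free to roll; one of nine alike in the bin's channel. Origin at its centre.
- ball7: Loose steel grinding ball, 15 mm across, 13.8 g, slippery and free to roll; one of nine alike in the bin's channel. Origin at its centre.
- ball8: Loose steel grinding ball, 15 mm across, 13.8 g, slippery and free to roll; one of nine alike in the bin's channel. Origin at its centre.
- dish0: Bystander: closed culture dish, 91 mm across, 16 mm high, on the black mat. Origin under its centre.
- dish1: Bystander: a second closed culture dish of the same size. Origin under its centre.
- lid: Bystander: steel lid of the jar with a small knob, 68 mm across, 24 mm high, lying on the bench. Origin under its centre.

How it is judged (in metres and radians):
On the way, in this order (a step that is already met when the one before it is completed fails the run):
1. the scoop's lip is pushed down in the channel to the foot of its sloping far end (x of scoop_lip in the frame of bin above 0.03 m and y of scoop_lip in the frame of bin between -0.02 and 0.02 m and z of scoop_lip in the frame of bin below 0.04 m).
2. the level scoop (within 10 degrees) starts under the blade with its rim touching the blade's lower edge (contact force between scoop and blade above 0.3 N and y of scoop_rim in the frame of blade between -0.0185 and -0.004 m and x of scoop_rim in the frame of blade between -0.036 and 0.012 m and z of scoop_rim in the frame of blade between -0.006 and 0.003 m and angle between scoop's own z axis and vertical below 0.17 rad).
3. the rim still touches the blade's lower edge as the level scoop leaves it on the left side (contact force between scoop and blade above 0.3 N and y of scoop_rim in the frame of blade between 0.004 and 0.0185 m and x of scoop_rim in the frame of blade between -0.036 and 0.012 m and z of scoop_rim in the frame of blade between -0.006 and 0.003 m and angle between scoop's own z axis and vertical below 0.17 rad).
4. the scoop is tipped nose-down over the jar, lip over the mouth and no more than 35 mm above the rim (horizontal distance between scoop_lip and jar below 0.03 m and z of scoop_lip in the frame of jar between 0.044 and 0.087 m and angle between scoop's own z axis and vertical above 0.6 rad).
At the end, for the whole second after the job is handed in: Exactly four balls lie in the jar (the balance carries the jar and four balls), the other five lie in the bin; the jar stands upright on the pan within 30 mm of where it was; the scoop lies released and at rest, level (within 8 degrees) on the floor of its tray (contact force between jar and balance between 4.398 and 4.533 N and ((x of ball0 in the frame of bin between -0.091 and 0.091 m and y of ball0 in the frame of bin between -0.073 and 0.073 m and z of ball0 in the frame of bin between 0.012 and 0.085 m) or (horizontal distance between ball0 and jar below 0.03 m and z of ball0 in the frame of jar between 0.004 and 0.052 m)) and ((x of ball1 in the frame of bin between -0.091 and 0.091 m and y of ball1 in the frame of bin between -0.073 and 0.073 m and z of ball1 in the frame of bin between 0.012 and 0.085 m) or (horizontal distance between ball1 and jar below 0.03 m and z of ball1 in the frame of jar between 0.004 and 0.052 m)) and ((x of ball2 in the frame of bin between -0.091 and 0.091 m and y of ball2 in the frame of bin between -0.073 and 0.073 m and z of ball2 in the frame of bin between 0.012 and 0.085 m) or (horizontal distance between ball2 and jar below 0.03 m and z of ball2 in the frame of jar between 0.004 and 0.052 m)) and ((x of ball3 in the frame of bin between -0.091 and 0.091 m and y of ball3 in the frame of bin between -0.073 and 0.073 m and z of ball3 in the frame of bin between 0.012 and 0.085 m) or (horizontal distance between ball3 and jar below 0.03 m and z of ball3 in the frame of jar between 0.004 and 0.052 m)) and ((x of ball4 in the frame of bin between -0.091 and 0.091 m and y of ball4 in the frame of bin between -0.073 and 0.073 m and z of ball4 in the frame of bin between 0.012 and 0.085 m) or (horizontal distance between ball4 and jar below 0.03 m and z of ball4 in the frame of jar between 0.004 and 0.052 m)) and ((x of ball5 in the frame of bin between -0.091 and 0.091 m and y of ball5 in the frame of bin between -0.073 and 0.073 m and z of ball5 in the frame of bin between 0.012 and 0.085 m) or (horizontal distance between ball5 and jar below 0.03 m and z of ball5 in the frame of jar between 0.004 and 0.052 m)) and ((x of ball6 in the frame of bin between -0.091 and 0.091 m and y of ball6 in the frame of bin between -0.073 and 0.073 m and z of ball6 in the frame of bin between 0.012 and 0.085 m) or (horizontal distance between ball6 and jar below 0.03 m and z of ball6 in the frame of jar between 0.004 and 0.052 m)) and ((x of ball7 in the frame of bin between -0.091 and 0.091 m and y of ball7 in the frame of bin between -0.073 and 0.073 m and z of ball7 in the frame of bin between 0.012 and 0.085 m) or (horizontal distance between ball7 and jar below 0.03 m and z of ball7 in the frame of jar between 0.004 and 0.052 m)) and ((x of ball8 in the frame of bin between -0.091 and 0.091 m and y of ball8 in the frame of bin between -0.073 and 0.073 m and z of ball8 in the frame of bin between 0.012 and 0.085 m) or (horizontal distance between ball8 and jar below 0.03 m and z of ball8 in the frame of jar between 0.004 and 0.052 m)) and angle between jar's own z axis and vertical below 0.06 rad and distance of jar from where it was at the start of the episode below 0.03 m and x of scoop in the frame of tray between -0.1 and 0.1 m and y of scoop in the frame of tray between -0.05 and 0.05 m and height (world z) of scoop below 0.012 m and angle between scoop's own z axis and vertical below 0.15 rad and linear speed of scoop below 0.02 m/s); the robot touches nothing.
It fails at once if a ball is spilt onto the bench (height (world z) of any of ball0, ball1, ball2, ball3, ball4, ball5, ball6, ball7, ball8 below 0.012 m).
It fails at once if the fingers touch a ball (contact force between any of ball0, ball1, ball2, ball3, ball4, ball5, ball6, ball7, ball8 and the fingers above 0.3 N).
It fails at once if the scoop is forced against the blade with more than 25 N (contact force between scoop and blade above 25 N).
It fails at once if a dish or the lid is moved more than 20 mm (distance of any of dish0, dish1, lid from where it was at the start of the episode above 0.02 m).
It also fails if it takes over 72 s, if anything falls off the work surface, if the arm or the gripper's body presses on something with over 40 N, if the wrist force passes 120 N, or if a joint passes its speed limit or range.

## Working session

There is one attempt and no reset: what is moved stays moved. The work goes in short steps, Python scripts to look and compute and a shell command to move; the robot and the scene stay as the last step left them, time stands still between calls to the robot, and variables do not carry over. Pictures are saved under pics/ and viewed, about 8 in all and at most 12, crops included, and the job is handed in when it is done.

```bash
mkdir -p pics; ls; cat > h.py <<'E'
from workcell import *
import numpy as np, cv2
from scipy.spatial.transform import Rotation as R
def ray(cam,px):
    c=calibration(cam); K=np.array(c["mtx"],float); d=np.array(c["distortion"],float)
    Rm=cv2.Rodrigues(np.array(c["rvec"],float))[0]; t=np.array(c["tvec"],float).ravel()
    u=cv2.undistortPoints(np.array([[px]],float),K,d)[0,0]
    return -Rm.T@t, Rm.T@np.array([u[0],u[1],1.])
def at_z(cam,px,z):
    o,v=ray(cam,px); return o+v*(z-o[2])/v[2]
def proj(cam,P):
    c=calibration(cam)
    return cv2.projectPoints(np.array(P,float).reshape(-1,3),np.array(c["rvec"],float),np.array(c["tvec"],float),np.array(c["mtx"],float),np.array(c["distortion"],float))[0][:,0]
def tri(obs):
    A=np.zeros((3,3));b=np.zeros(3)
    for cam,px in obs:
        o,v=ray(cam,px); v/=np.linalg.norm(v); M=np.eye(3)-np.outer(v,v); A+=M;b+=M@o
    return np.linalg.solve(A,b)
def save(im,name): cv2.imwrite("pics/"+name,cv2.cvtColor(im,cv2.COLOR_RGB2BGR))
E
python3 - <<'E'
from h import *
print(state())
Z={'bin':0,'channel_foot':16,'channel_near':23,'blade':92,'scoop':3,'scoop_grip':65,'scoop_neck':5,'scoop_rim':21.5,'scoop_lip':18,'tray':0,'balance':0,'jar':46,'dish0':0,'lid':0}
for cam in ['top','scene']:
    im=grab_frame(cam); save(im,cam+'0.png')
    for k,z in Z.items():
        r=tip_of(k,cam)[:2]
        for a in r: print(cam,k,round(a['confidence'],2),np.round(a['location'],1),np.round(at_z(cam,a['location'],z),1))
E
```

```text
pics
{'time_s': 0.0, 'qpos': array([ 7.19063177e+01,  1.83500768e+01,  8.97061284e+01, -2.77278534e-03,
        7.20411605e+01, -1.14500597e+00]), 'qvel': array([ 0.01737911, -0.10970325, -0.00967168,  0.03897539,  0.06970825,
        0.01475944]), 'effort': array([-2.55232160e-03, -4.12466097e+01, -2.31967467e+01,  7.25103356e-02,
        4.58805438e-02, -1.43132402e-04]), 'ee_pos': array([167.469998  , 549.54399585, 204.83783229]), 'ee_rot': array([-1.79902601e+02,  6.90071025e-04,  1.63052181e+02]), 'force': array([0.55933722, 0.15996269, 0.36312215]), 'torque': array([ 0.00507973, -0.00060473,  0.02044408]), 'gripper_width': 91.17179260045408}
top bin 0.56 [315.6 264.2] [563.2  18.9   0. ]
top bin 0.51 [471.1 178. ] [ 721.  -275.4    0. ]
top channel_foot 0.76 [315.6 245.5] [595.1  18.6  16. ]
top channel_foot 0.67 [140.6 193.1] [693.7 330.3  16. ]
top channel_near 0.94 [317.6 316.4] [471.4  17.   23. ]
top channel_near 0.71 [316.2 267.3] [555.9  18.2  23. ]
top blade 0.61 [291.9 242.3] [591.3  57.2  92. ]
top blade 0.56 [311.7 247.9] [581.9  25.8  92. ]
top scoop 0.82 [161.  262
[... 1062 characters left out ...]
.3 292.1   3. ]
scene scoop_grip 0.93 [463.3 252.1] [491.3 307.8  65. ]
scene scoop_neck 0.92 [450.  281.6] [519.3 296.6   5. ]
scene scoop_rim 0.82 [444.5 291.7] [576.5 297.5  21.5]
scene scoop_lip 0.95 [438.  300.9] [604.6 292.7  18. ]
scene tray 0.75 [451.9 283.7] [517.8 301.    0. ]
scene tray 0.3 [330.3 247.7] [513.5  21.2   0. ]
scene balance 0.75 [167.2 261.2] [ 724.4 -278.5    0. ]
scene balance 0.61 [222.4 212.7] [ 496.7 -295.3    0. ]
scene jar 0.6 [212.6 201.2] [ 523.  -299.8   46. ]
scene jar 0.45 [438. 303.] [643.5 299.2  46. ]
scene dish0 0.93 [450.  348.6] [697.6 342.1   0. ]
scene dish0 0.68 [375.6 346. ] [749.8 223.2   0. ]
scene lid 0.64 [169.  259.1] [ 716.4 -280.3    0. ]
```

View pics/top0.png

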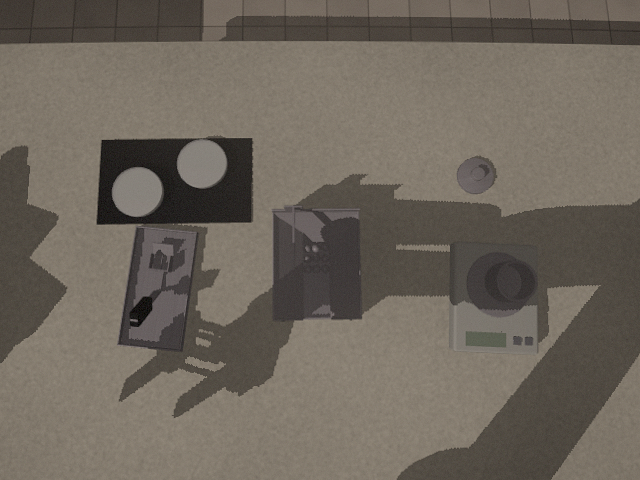

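View pics/scene0.png

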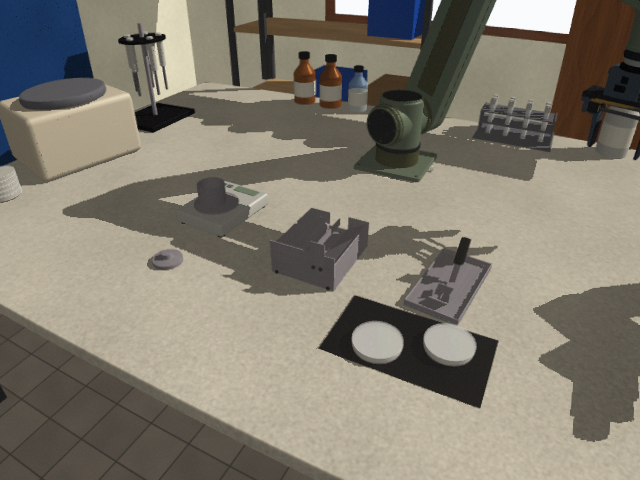

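```bash
cat >> h.py <<'E'
S_T=np.array([[-.8660254,0,.5],[0,1,0],[-.5,0,-.8660254]]) # tool axes in scoop frame
G=np.array([-85,0,62.])
def tcp_of(ps,yaw,pitch,grip=G,ST=S_T):
    Rs=(R.from_euler('z',yaw,degrees=True)*R.from_euler('y',pitch,degrees=True)).as_matrix()
    Rt=Rs@ST
    return np.array(ps)+Rs@grip-3*Rt[:,2], Rt
def scoop_of(st,grip=G,ST=S_T):
    Rt=R.from_euler('xyz',st['ee_rot'],degrees=True).as_matrix(); Rs=Rt@ST.T
    p=np.array(st['ee_pos'])+3*Rt[:,2]-Rs@grip
    return p,R.from_matrix(Rs).as_euler('zyx',degrees=True)[:2],Rs
def row(p,Rt,st=None):
    st=st or state(); R0=R.from_euler('xyz',st['ee_rot'],degrees=True)
    d=R0.inv().apply(np.array(p)-st['ee_pos'])/500
    w=(R0.inv()*R.from_matrix(Rt)).as_rotvec()/(np.pi/2)
    return np.round(np.r_[d,w],4)
E
python3 - <<'E'
from h import *
s=state();c=calibration('wrist')
Rm=cv2.Rodrigues(np.array(c["rvec"],float))[0]; o=-Rm.T@np.array(c["tvec"],float).ravel()
R0=R.from_euler('xyz',s['ee_rot'],degrees=True).as_matrix()
print(R0.T@(o-s['ee_pos'])); print(np.round(R0.T@Rm.T,3)); print(c['mtx'])
# view pose over bin: tool down, tool y=+y
Rt=np.array([[-1,0,0],[0,1,0],[0,0,-1.]])
print(row([500,20,330],Rt))
E
```

```text
[  82.45959372   -0.45632723 -178.61765162]
[[ 0.    -0.957 -0.292]
 [ 1.     0.    -0.   ]
 [ 0.001 -0.292  0.957]]
[[415.91059391   0.         313.99360432]
 [  0.         415.91059391 236.82566203]
 [  0.           0.           1.        ]]
[-9.449e-01 -8.202e-01 -2.487e-01  1.000e-04 -0.000e+00 -1.883e-01]
```

```bash
python3 - <<'E'
from h import *
Rt=np.array([[-1,0,0],[0,1,0],[0,0,-1.]])
print(row([500,20,230],Rt))
E
python3 -m jog '-0.945 -0.82 -0.05 0 0 -0.188;-0.945 -0.82 -0.05 0 0 -0.188;-0.945 -0.82 -0.05 0 0 -0.188;-0.945 -0.82 -0.05 0 0 -0.188;-0.945 -0.82 -0.05 0 0 -0.188;-0.945 -0.82 -0.05 0 0 -0.188;-0.945 -0.82 -0.05 0 0 -0.188;-0.945 -0.82 -0.05 0 0 -0.188;-0.945 -0.82 -0.05 0 0 -0.188;-0.945 -0.82 -0.05 0 0 -0.188;-0.945 -0.82 -0.05 0 0 -0.188;-0.945 -0.82 -0.05 0 0 -0.188;-0.945 -0.82 -0.05 0 0 -0.188;-0.945 -0.82 -0.05 0 0 -0.188;-0.945 -0.82 -0.05 0 0 -0.188;-0.945 -0.82 -0.05 0 0 -0.188;-0.945 -0.82 -0.05 0 0 -0.188;-0.945 -0.82 -0.05 0 0 -0.188'
python3 - <<'E'
from h import *
s=state();print(s['ee_pos'],s['ee_rot'],s['qpos'])
im=grab_frame('wrist'); save(im,'w1.png')
Z={'bin':0,'channel_foot':16,'channel_near':23,'blade':92}
for k,z in Z.items():
    for a in tip_of(k,'wrist')[:2]: print(k,round(a['confidence'],2),np.round(a['location'],1),np.round(at_z('wrist',a['location'],z),1))
E
```

```text
[-9.449e-01 -8.203e-01 -4.870e-02  1.000e-04 -0.000e+00 -1.883e-01]
time_s: 3.0
ee_pos: [499.6, 20.3, 230.4]
ee_rot: [180.0, -0.1, 179.9]
force: [0.1, 0.2, -0.3]
gripper_width: 91.2
[499.62847672  20.30587257 230.35655314] [ 1.79957492e+02 -6.02924078e-02  1.79919961e+02] [ 9.79510004e-01  1.06562226e+01  9.65719951e+01  4.56496517e-02
  7.28312835e+01 -8.89539267e+01]
bin 0.89 [312.  252.2] [557.9  18.6   0. ]
bin 0.68 [327.9 289.4] [600.   35.6   0. ]
channel_foot 0.81 [312.5 295.5] [599.9  19.3  16. ]
blade 0.9 [354.8 328.2] [595.5  55.8  92. ]
blade 0.52 [295.1 273. ] [544.7   5.2  92. ]
```

View pics/w1.png

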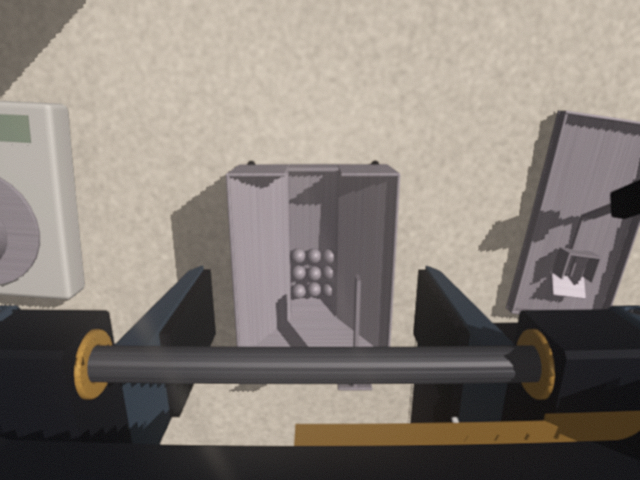

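```bash
cat > ov.py <<'E'
from h import *
def binw(P,b):
    P=np.atleast_2d(np.array(P,float)); return R.from_euler('z',b[2],degrees=True).apply(P)+[b[0],b[1],0]
LINES=[[(-91,-70,61),(40,-70,61)],[(-91,70,61),(40,70,61)],[(-91,-73,64),(-91,73,64)],[(-88,-23,34),(58,-23,34)],[(-88,23,34),(58,23,34)],[(40,-23,16),(40,23,16)],[(-12,34.5,106),(60,34.5,106)],[(-12,37.5,106),(60,37.5,106)],[(-12,34.5,106),(-12,37.5,106)],[(-88,-23,23),(40,-23,16)]]
def draw(im,b,cam,k=3,x0=0,y0=0):
    for l in LINES:
        q=[tuple(int(v) for v in (p-[x0,y0]+.5)*k) for p in proj(cam,binw(l,b))]
        cv2.line(im,q[0],q[1],(0,255,0),1)
E
python3 - <<'E'
from ov import *
im=cv2.imread('pics/w1.png')[150:350,215:415]
im=cv2.resize(im,None,fx=3,fy=3,interpolation=cv2.INTER_CUBIC); im=cv2.convertScaleAbs(im,alpha=1.4)
draw(im,(559,19.3,0.3),'wrist',3,215,150)
cv2.imwrite('pics/w1c.png',im)
E
```

```text
(no output)
```

View pics/w1c.png

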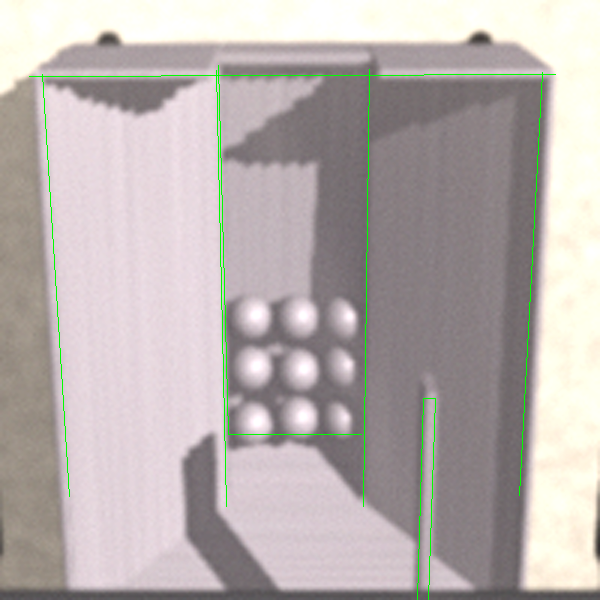

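```bash
python3 - <<'E'
from h import *
p,Rt=tcp_of([571.5,293,3],-7.5,0); q=p-120*Rt[:,2]
print(p,q,row(q,Rt))
E
```

```text
[485.74001949 304.29051563  67.5980762 ] [426.25332781 312.12208716 171.5211242 ] [ 0.1456  0.5818  0.1187  0.0222 -0.3328  0.0824]
```

```bash
python3 -m jog '0.146 0.582 0.119 0.022 -0.333 0.082;0.146 0.582 0.119 0.022 -0.333 0.082;0.146 0.582 0.119 0.022 -0.333 0.082;0.146 0.582 0.119 0.022 -0.333 0.082;0.146 0.582 0.119 0.022 -0.333 0.082;0.146 0.582 0.119 0.022 -0.333 0.082;0.146 0.582 0.119 0.022 -0.333 0.082;0.146 0.582 0.119 0.022 -0.333 0.082;0.146 0.582 0.119 0.022 -0.333 0.082;0.146 0.582 0.119 0.022 -0.333 0.082;0.146 0.582 0.119 0.022 -0.333 0.082;0.146 0.582 0.119 0.022 -0.333 0.082'
python3 - <<'E'
from h import *
s=state();print(s['ee_pos'],s['ee_rot'],s['qpos'])
im=grab_frame('wrist'); save(im,'w2.png')
Z={'scoop':3,'scoop_grip':65,'scoop_neck':5,'scoop_rim':21.5,'scoop_lip':18,'tray':0}
for k,z in Z.items():
    for a in tip_of(k,'wrist')[:1]: print(k,round(a['confidence'],2),np.round(a['location'],1),np.round(at_z('wrist',a['location'],z),1))
Rs=R.from_euler('z',-7.5,degrees=True)
pts=Rs.apply([[30.5,18,15],[30.5,-18,15],[-17,18,18.5],[-17,-18,18.5],[-52,0,2],[-85,0,62],[-85-14-11,0,62+24-6.5]])+[571.5,293,3]
big=cv2.cvtColor(im,cv2.COLOR_RGB2BGR)
for q in proj('wrist',pts): cv2.circle(big,tuple(int(v) for v in q),2,(0,255,0),-1)
cv2.imwrite('pics/w2o.png',big)
E
```

```text
time_s: 4.25
ee_pos: [425.3, 312.2, 171.2]
ee_rot: [-179.9, 30.0, 172.7]
force: [-0.3, -0.5, 0.3]
gripper_width: 91.2
[425.32319166 312.23163769 171.21095587] [-179.9401033   29.9987503  172.6552172] [ 51.14073349   8.77869321 115.56725219 -36.91598124  45.27928522
  -7.41322613]
scoop 0.73 [312.1 238.9] [568.4 289.6   3. ]
scoop_grip 0.91 [315.4 229.8] [492.5 302.5  65. ]
scoop_neck 0.69 [ 56.  267.1] [575.1   5.9   5. ]
scoop_rim 0.65 [313.2 252.3] [568.3 290.7  21.5]
scoop_lip 0.7 [314.4 271.2] [602.  287.6  18. ]
tray 0.68 [315.  256.2] [599.4 288.9   0. ]
```

View pics/w2o.png

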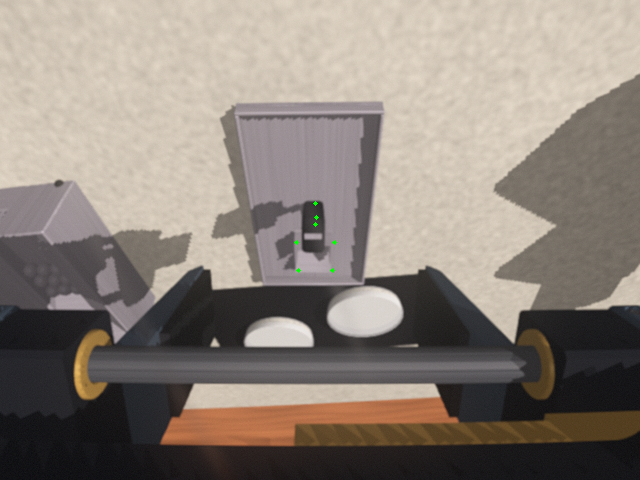

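```bash
python3 - <<'E'
from h import *
p,Rt=tcp_of([571.5,292,3],-7.5,0); print(row(p,Rt))
E
```

```text
[ 7.000e-04 -1.000e-04  2.401e-01 -0.000e+00  4.000e-04 -8.000e-04]
```

```bash
python3 -m jog '0 0 0.08 0 0 0;0 0 0.15 0 0 0;0 0 0.2 0 0 0;0.001 0 0.225 0 0 0;0.001 0 0.24 0 0 0;0.001 0 0.24 0 0 0;0.001 0 0.24 0 0 0'
python3 -m jog '0 0 0 0 0 0;0 0 0 0 0 0;0 0 0 0 0 0;0 0 0 0 0 0;0 0 0 0 0 0;0 0 0 0 0 0;0 0 0 0 0 0;0 0 0 0 0 0;0 0 0 0 0 0;0 0 0 0 0 0' -1 60
python3 - <<'E'
from h import *
print(scoop_of(state())[:2])
im=grab_frame('wrist'); save(im,'w3.png')
for cam in ['wrist','top','scene']:
    if cam!='wrist': grab_frame(cam)
    for k,z in {'scoop_grip':65,'scoop_rim':21.5,'scoop_lip':18}.items():
        for a in tip_of(k,cam)[:1]: print(cam,k,round(a['confidence'],2),np.round(a['location'],1),np.round(at_z(cam,a['location'],z),1))
E
```

```text
time_s: 5.18
ee_pos: [485.9, 303.3, 67.9]
ee_rot: [179.9, 30.1, 172.4]
force: [-0.9, 0.4, -0.2]
gripper_width: 91.5
time_s: 6.02
ee_pos: [485.9, 303.3, 67.9]
ee_rot: [179.9, 30.1, 172.4]
force: [0.6, -0.1, 0.0]
gripper_width: 27.2
(array([571.67122394, 291.8617374 ,   3.37892446]), array([-7.60223076, -0.05679845]))
wrist scoop_grip 0.8 [316.9 292.5] [488.4 303.8  65. ]
wrist scoop_lip 0.16 [275.7 392.3] [714.  234.8  18. ]
top scoop_grip 0.72 [140.7 309.3] [488.9 303.2  65. ]
top scoop_rim 0.17 [136.  311.8] [484.1 327.8  21.5]
top scoop_lip 0.73 [161.6 245.2] [599.  288.9  18. ]
scene scoop_grip 0.94 [461.8 251.4] [490.2 304.5  65. ]
scene scoop_rim 0.67 [443.1 290.6] [574.5 294.2  21.5]
scene scoop_lip 0.83 [438.  301.3] [605.7 293.   18. ]
```

```bash
python3 -m jog '0 0 0 0 0 0;0 0 0 0 0 0;0 0 0 0 0 0;0 0 0 0 0 0;0 0 0 0 0 0;0 0 0 0 0 0' -1 60
python3 - <<'E'
from h import *
s=state();print(scoop_of(s)[:2],s['gripper_width'])
print(row(s['ee_pos']+[0,0,160],R.from_euler('xyz',s['ee_rot'],degrees=True).as_matrix()))
E
```

```text
time_s: 7.12
ee_pos: [485.9, 303.2, 67.9]
ee_rot: [179.9, 30.0, 172.4]
force: [0.1, -0.1, -0.3]
gripper_width: 15.5
(array([571.66650569, 291.76766393,   3.34437906]), array([-7.60794701, -0.05363993])) 15.511453940849323
[-0.1602  0.0003 -0.277  -0.     -0.      0.    ]
```

```bash
cat >> h.py <<'E'
G=np.array([-85,0,61.66]); B=np.array([558.3,19.5,0.]); BY=0.2
def bs(x,y,z,pitch,grip=None):  # scoop origin in bin frame
    return tcp_of(R.from_euler('z',BY,degrees=True).apply([x,y,z])+B,BY,pitch,G if grip is None else grip)
def inbin(st=None):
    p,a,Rs=scoop_of(st or state(),G); f=lambda v:np.round(R.from_euler('z',-BY,degrees=True).apply(p+Rs@np.array(v,float)-B),1)
    return 'scoop',f([0,0,0]),'lip',f([30.5,0,15]),'rim',f([0,0,18.5]),'yaw,pitch',np.round(a,2)
E
python3 - <<'E'
from h import *
print(row(*bs(-45,0,120,35)))
E
```

```text
[-0.2086 -0.5644 -0.2365 -0.0186  0.3888 -0.0861]
```

```bash
python3 -m jog '-0.04 0 -0.07 0 0 0;-0.08 0 -0.139 0 0 0;-0.12 0 -0.208 0 0 0;-0.16 -0.04 -0.277 0 0 -0.02;-0.209 -0.564 -0.237 -0.019 0.389 -0.086;-0.209 -0.564 -0.237 -0.019 0.389 -0.086;-0.209 -0.564 -0.237 -0.019 0.389 -0.086;-0.209 -0.564 -0.237 -0.019 0.389 -0.086;-0.209 -0.564 -0.237 -0.019 0.389 -0.086;-0.209 -0.564 -0.237 -0.019 0.389 -0.086;-0.209 -0.564 -0.237 -0.019 0.389 -0.086;-0.209 -0.564 -0.237 -0.019 0.389 -0.086;-0.209 -0.564 -0.237 -0.019 0.389 -0.086;-0.209 -0.564 -0.237 -0.019 0.389 -0.086'
python3 - <<'E'
from h import *
s=state();print(*inbin(),s['qpos'],s['force'],s['gripper_width'])
im=grab_frame('wrist'); save(im,'w4.png')
print(row(*bs(-45,0,40,35)),row(*bs(-53,0,28.8,35)))
p,a,Rs=scoop_of(s,G)
P=[[30.5,18,15],[30.5,-18,15],[-17,18,18.5],[-17,-18,18.5],[-15,16,18.5],[11.7,16,18.5],[11.7,-16,18.5]]
big=cv2.resize(cv2.cvtColor(im,cv2.COLOR_RGB2BGR)[100:350,160:480],None,fx=2.4,fy=2.4)
for q in proj('wrist',np.array(P)@Rs.T+p): cv2.circle(big,tuple(int(v) for v in (q-[160,100]+.5)*2.4),2,(0,255,0),-1)
cv2.imwrite('pics/w4o.png',big)
E
```

```text
time_s: 8.28
ee_pos: [479.0, 19.4, 222.3]
ee_rot: [179.9, -5.0, -179.9]
force: [-0.6, -0.4, -1.6]
gripper_width: 15.4
scoop [-45.4   0.3 120. ] lip [-11.8   0.2 114.8] rim [-34.7   0.3 135.2] yaw,pitch [ 0.11 35.04] [  0.83700005  11.82958752  96.43068972   0.15908276  76.77409941
 -89.29926104] [-0.60065757 -0.37167792 -1.61887452] 15.422332906465355
[-1.470e-02 -2.300e-03  1.598e-01  1.000e-03 -1.000e-04  0.000e+00] [-7.000e-04 -2.400e-03  1.835e-01  1.000e-03 -1.000e-04  0.000e+00]
```

View pics/w4o.png

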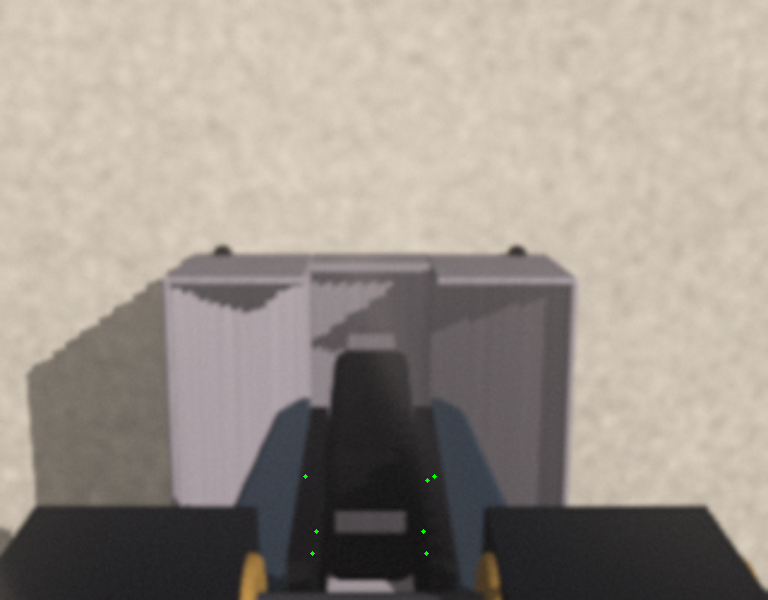

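```bash
python3 - <<'E'
from h import *
for x,z in [(-53,60),(-53,28.6),(-33,27.6),(-13,26.6),(6,25.6)]: print(row(*bs(x,0,z,35)))
E
```

```text
[ 4.800e-03 -2.300e-03  1.214e-01  1.000e-03 -1.000e-04  0.000e+00]
[-7.000e-04 -2.400e-03  1.839e-01  1.000e-03 -1.000e-04  0.000e+00]
[-4.070e-02 -2.400e-03  1.824e-01  1.000e-03 -1.000e-04  0.000e+00]
[-8.070e-02 -2.400e-03  1.809e-01  1.000e-03 -1.000e-04  0.000e+00]
[-1.188e-01 -2.400e-03  1.796e-01  1.000e-03 -1.000e-04  0.000e+00]
```

```bash
python3 -m jog '0.005 -0.002 0.07 0.001 0 0;0.005 -0.002 0.12 0.001 0 0;0 -0.002 0.16 0.001 0 0;-0.001 -0.002 0.18 0.001 0 0;-0.001 -0.002 0.184 0.001 0 0;-0.001 -0.002 0.184 0.001 0 0'
python3 - <<'E'
from h import *
print(*inbin(),state()['force'])
for x,z in [(-33,27.6),(-13,26.6),(6,25.6)]: print(row(*bs(x,0,z,35)))
E
```

```text
time_s: 8.83
ee_pos: [471.5, 20.5, 131.0]
ee_rot: [180.0, -5.0, -179.7]
force: [-0.1, 0.6, -0.2]
gripper_width: 15.6
scoop [-52.9   1.4  28.8] lip [-19.3   1.4  23.6] rim [-42.2   1.4  43.9] yaw,pitch [ 0.38 35.01] [-0.07696125  0.58749428 -0.17781702]
[-0.0397 -0.0027 -0.0011 -0.     -0.0001  0.0012]
[-0.0798 -0.0028 -0.0026 -0.     -0.0001  0.0012]
[-1.178e-01 -2.800e-03 -4.000e-03 -0.000e+00 -1.000e-04  1.200e-03]
```

```bash
python3 -m jog '-0.01 -0.001 0 0 0 0.001;-0.02 -0.002 -0.0005 0 0 0.001;-0.03 -0.003 -0.001 0 0 0.001;-0.04 -0.003 -0.001 0 0 0.001;-0.05 -0.003 -0.0015 0 0 0.001;-0.06 -0.003 -0.002 0 0 0.001;-0.07 -0.003 -0.0022 0 0 0.001;-0.08 -0.003 -0.0026 0 0 0.001;-0.09 -0.003 -0.003 0 0 0.001;-0.1 -0.003 -0.0033 0 0 0.001;-0.109 -0.003 -0.0036 0 0 0.001;-0.118 -0.003 -0.004 0 0 0.001;-0.118 -0.003 -0.004 0 0 0.001'
python3 - <<'E'
from h import *
print(*inbin(),state()['force'])
for i in range(4): grab_frame('top');print(*inbin(),np.round(state()['force'],2))
for k,z in {'scoop_lip':20}.items():
    for a in tip_of(k,'top')[:1]: print(k,round(a['confidence'],2),np.round(at_z('top',a['location'],z)-B,1))
E
```

```text
time_s: 9.92
ee_pos: [527.0, 19.3, 127.4]
ee_rot: [180.0, -5.6, -179.8]
force: [-7.2, -0.1, 1.6]
gripper_width: 15.5
scoop [ 1.7 -0.1 24.8] lip [35.2 -0.1 19.3] rim [12.4 -0.1 39.8] yaw,pitch [ 0.25 35.57] [-7.2251029  -0.10274008  1.57305715]
scoop [ 1.6 -0.1 24.8] lip [35.1 -0.1 19.2] rim [12.3 -0.1 39.8] yaw,pitch [ 0.25 35.55] [-6.65 -0.03  2.04]
scoop [ 1.6 -0.1 24.8] lip [35.1 -0.1 19.3] rim [12.3 -0.1 39.8] yaw,pitch [ 0.24 35.54] [-6.4   0.    1.82]
scoop [ 1.6 -0.1 24.8] lip [35.2 -0.1 19.3] rim [12.4 -0.1 39.8] yaw,pitch [ 0.25 35.53] [-8.02  0.58  1.88]
scoop [ 1.6 -0.1 24.8] lip [35.1 -0.1 19.3] rim [12.3 -0.1 39.8] yaw,pitch [ 0.25 35.53] [-7.    0.29  1.47]
```

```bash
cat >> h.py <<'E'
def lipbin(lx,lz,th,y=0):
    t=np.radians(th); return bs(lx-(30.5*np.cos(t)+15*np.sin(t)),y,lz-(-30.5*np.sin(t)+15*np.cos(t)),th)
E
python3 - <<'E'
from h import *
for a in [(41,19.5,35),(44,22,32),(47,25,28),(50.5,28.5,22),(54,32,14),(57,35,7),(60,38,0),(60,50,-2)]: print(row(*lipbin(*a)))
E
```

```text
[-0.0098  0.0002 -0.0001 -0.     -0.0058 -0.    ]
[-0.005   0.0002  0.0027 -0.     -0.0391 -0.    ]
[ 0.0026  0.0002  0.0082 -0.     -0.0836 -0.    ]
[ 0.0142  0.0002  0.0202 -0.     -0.1502 -0.    ]
[ 2.840e-02  2.000e-04  4.150e-02 -0.000e+00 -2.391e-01 -0.000e+00]
[ 3.750e-02  2.000e-04  6.230e-02 -0.000e+00 -3.169e-01 -0.000e+00]
[ 4.310e-02  2.000e-04  8.480e-02 -0.000e+00 -3.947e-01 -0.000e+00]
[ 4.790e-02  2.000e-04  6.940e-02 -0.000e+00 -4.169e-01 -0.000e+00]
```

```bash
python3 -m jog '-0.01 0 0 0 -0.006 0;-0.01 0 0 0 -0.006 0;-0.005 0 0.003 0 -0.039 0;-0.001 0 0.005 0 -0.06 0;0.003 0 0.008 0 -0.084 0;0.008 0 0.014 0 -0.117 0;0.014 0 0.02 0 -0.15 0;0.021 0 0.031 0 -0.195 0;0.028 0 0.041 0 -0.239 0;0.033 0 0.052 0 -0.278 0;0.037 0 0.062 0 -0.317 0;0.041 0 0.074 0 -0.356 0;0.043 0 0.085 0 -0.395 0;0.043 0 0.085 0 -0.395 0;0.043 0 0.085 0 -0.395 0'
python3 - <<'E'
from h import *
for i in range(3): im=grab_frame('top');print(*inbin(),np.round(state()['force'],2))
sv=grab_frame('scene')
a=cv2.resize(im[195:335,260:380],None,fx=4.2,fy=4.2,interpolation=cv2.INTER_CUBIC)
b=cv2.resize(sv[200:300,260:380],None,fx=2.5,fy=2.5,interpolation=cv2.INTER_CUBIC)
o=np.zeros((600,800,3),np.uint8); a=cv2.convertScaleAbs(a,alpha=1.8); o[:a.shape[0],:a.shape[1]]=a; b=cv2.convertScaleAbs(b,alpha=1.5); o[:b.shape[0],500:500+b.shape[1]]=b[:, :300]
save(o,'dig1.png')
print(row(*bs(25,-3,70,0)))
E
```

```text
time_s: 11.42
ee_pos: [498.0, 19.1, 86.4]
ee_rot: [-180.0, 29.8, -179.8]
force: [-15.0, 0.3, 14.4]
gripper_width: 15.5
scoop [25.8 -0.2 21.7] lip [56.4 -0.2 36.6] rim [25.9 -0.2 40.2] yaw,pitch [0.18 0.27] [-16.52  -0.1   13.56]
scoop [25.9 -0.2 21.7] lip [56.4 -0.2 36.6] rim [26.  -0.2 40.2] yaw,pitch [0.18 0.28] [-16.05  -0.17  14.27]
scoop [25.8 -0.2 21.7] lip [56.4 -0.2 36.6] rim [25.9 -0.2 40.2] yaw,pitch [0.19 0.29] [-15.86   0.75  13.69]
[-0.0454 -0.0057 -0.0843 -0.0002 -0.0032 -0.0001]
```

View pics/dig1.png

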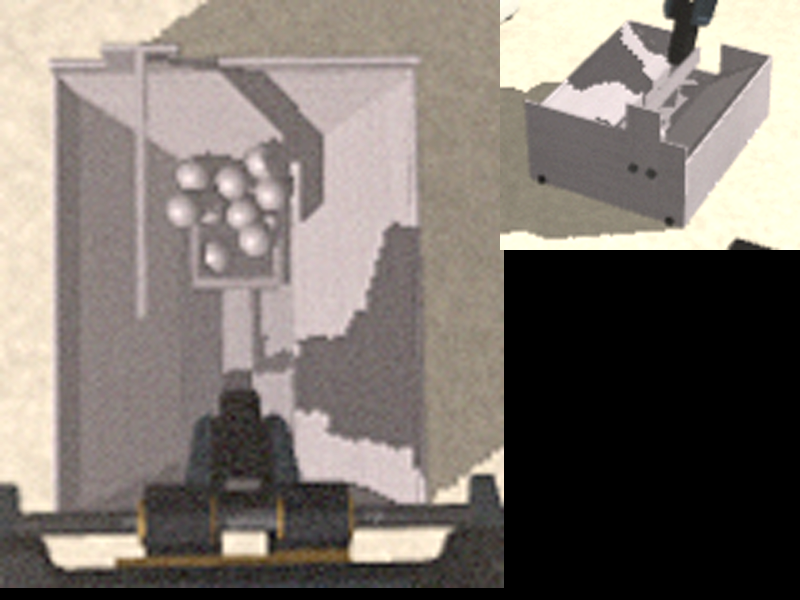

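```bash
python3 - <<'E'
from h import *
for a in [(25,0,27,0),(24,0,40,0),(24,0,66,0)]: print(row(*bs(*a)))
E
```

```text
[-0.0028  0.0003 -0.0096 -0.0002 -0.0032 -0.0001]
[-0.0139  0.0003 -0.0332 -0.0002 -0.0032 -0.0001]
[-0.0397  0.0003 -0.0783 -0.0002 -0.0032 -0.0001]
```

```bash
python3 -m jog '-0.001 0 -0.005 0 -0.003 0;-0.003 0 -0.01 0 -0.003 0;-0.008 0 -0.021 0 -0.003 0;-0.014 0 -0.033 0 -0.003 0;-0.02 0 -0.044 0 -0.003 0;-0.027 0 -0.055 0 -0.003 0;-0.033 0 -0.067 0 -0.003 0;-0.04 0 -0.078 0 -0.003 0;-0.04 0 -0.078 0 -0.003 0;-0.04 0 -0.078 0 -0.003 0'
python3 - <<'E'
from h import *
F=[]
for i in range(3): im=grab_frame('top');F.append(state()['force'])
print(*inbin(),np.round(F,2))
ob={}
for k in ['scoop_lip','scoop_rim','scoop_neck','scoop_grip']:
    ob[k]=[('top',a['location'],round(a['confidence'],2)) for a in tip_of(k,'top')[:1]]
sv=grab_frame('scene')
for k in ob: ob[k]+=[('scene',a['location'],round(a['confidence'],2)) for a in tip_of(k,'scene')[:1]]
for k,v in ob.items():
    print(k,[(x[0],np.round(x[1],1),x[2]) for x in v], np.round(tri([(x[0],x[1]) for x in v])-B,1) if len(v)==2 else '')
a=cv2.resize(im[195:335,260:380],None,fx=4.2,fy=4.2,interpolation=cv2.INTER_CUBIC)
b=cv2.resize(sv[200:300,270:370],None,fx=3,fy=3,interpolation=cv2.INTER_CUBIC)
o=np.zeros((600,800,3),np.uint8); a=cv2.convertScaleAbs(a,alpha=1.8); o[:a.shape[0],:a.shape[1]]=a; b=cv2.convertScaleAbs(b,alpha=1.5); o[:b.shape[0],500:500+b.shape[1]]=b[:, :300]
save(o,'dig2.png')
E
```

```text
time_s: 12.45
ee_pos: [496.3, 19.2, 130.9]
ee_rot: [-180.0, 30.1, -179.8]
force: [-0.7, 0.6, -2.5]
gripper_width: 15.6
scoop [23.7 -0.1 65.4] lip [54.3 -0.1 80.3] rim [23.8 -0.1 83.9] yaw,pitch [0.19 0.07] [[-0.62  0.16 -2.96]
 [-0.14  0.28 -1.54]
 [ 0.36  0.14 -2.08]]
scoop_lip [('top', array([316.6, 234.3]), 0.56), ('scene', array([309.2, 241.3]), 0.81)] [48.4 -2.3 72.6]
scoop_rim [('top', array([312.1, 254.6]), 0.62), ('scene', array([317.4, 231.7]), 0.72)] [15.6  3.  78.5]
scoop_neck [('top', array([316.1, 287.9]), 0.93), ('scene', array([333.2, 227.3]), 0.75)] [-41.1   4.3  58.2]
scoop_grip [('top', array([312.9, 305.7]), 0.61), ('scene', array([334. , 194.8]), 0.72)] [-65.7   2.6 126.8]
```

View pics/dig2.png

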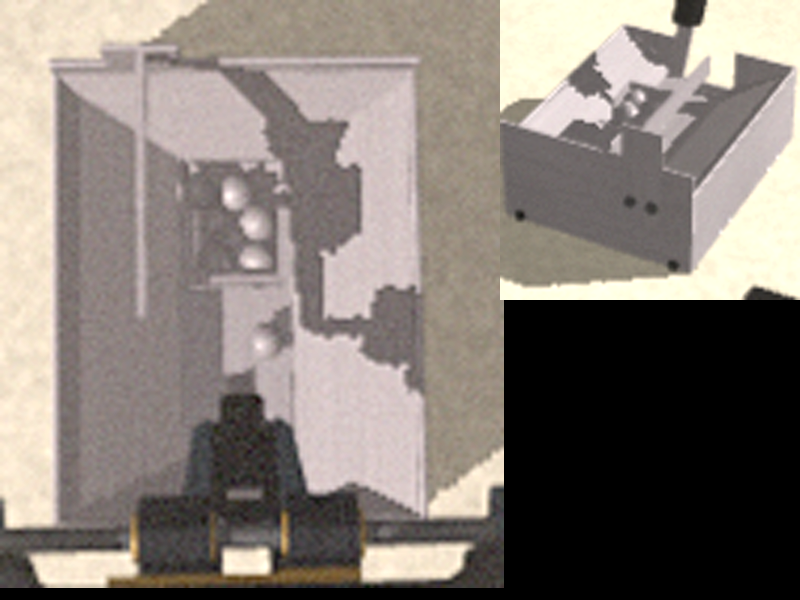

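```bash
python3 - <<'E'
from h import *
fs=[];ims=[]
for i in range(8):
    ims.append(grab_frame('top').astype(float)); fs.append(state()['force'])
print(np.mean(fs,0),np.std(fs,0))
for r in spot_in('ball0','top'): print(round(r['confidence'],2),np.round(r['rect'],0))
for r in tip_of('ball0','top'): print(round(r['confidence'],2),np.round((np.array(r['location'])-[260,195])*4.2), np.round(at_z('top',r['location'],80)-B,0))
m=np.mean(ims,0)[228:272,298:334].mean(2)
np.set_printoptions(linewidth=200)
print(np.round(m[:,:]).astype(int)[::1, ::1][4:40,3:32])
E
```

```text
[ 0.15526417 -0.07833916 -1.82306458] [0.23442511 0.4541543  0.28870142]
0.5 [309. 235. 323. 245.]
0.5 [320. 253. 325. 257.]
0.41 [302. 236. 311. 245.]
0.39 [317. 244. 326. 253.]
0.36 [319. 270. 327. 282.]
0.7 [236. 306.] [-7. -1. 80.]
0.68 [239. 246.] [16. -2. 80.]
0.65 [200. 254.] [13. 13. 80.]
0.61 [269. 319.] [-13. -13.  80.]
0.61 [226. 228.] [23.  3. 80.]
0.56 [199. 189.] [38. 13. 80.]
0.5 [236. 195.] [35. -1. 80.]
0.41 [260. 221.] [ 25. -10.  80.]
0.39 [260. 257.] [ 11. -10.  80.]
[[ 75  97  97 ...  67  63  65]
 [ 73  81  67 ...  77  64  64]
 [ 76  69  64 ...  80  62  63]
 ...
 [ 75  69  69 ... 100 101 104]
 [ 73  70  67 ... 102 102 103]
 [ 73  69  68 ...  97  92  96]]
```

```bash
python3 - <<'E'
from h import *
ims=[grab_frame('top').astype(float) for i in range(6)]
sc=[grab_frame('scene').astype(float) for i in range(6)]
g=lambda m,k:cv2.resize(np.clip(255*(np.clip(m/150,0,1))**.6,0,255).astype(np.uint8),None,fx=k,fy=k,interpolation=cv2.INTER_CUBIC)
a=g(np.mean(ims,0)[222:282,292:340],9); b=g(np.mean(sc,0)[205:260,290:345],6)
o=np.zeros((560,780,3),np.uint8); o[:a.shape[0],:a.shape[1]]=a;o[:b.shape[0],440:440+b.shape[1]]=b; save(o,'dig3.png')
E
```

```text
(no output)
```

View pics/dig3.png

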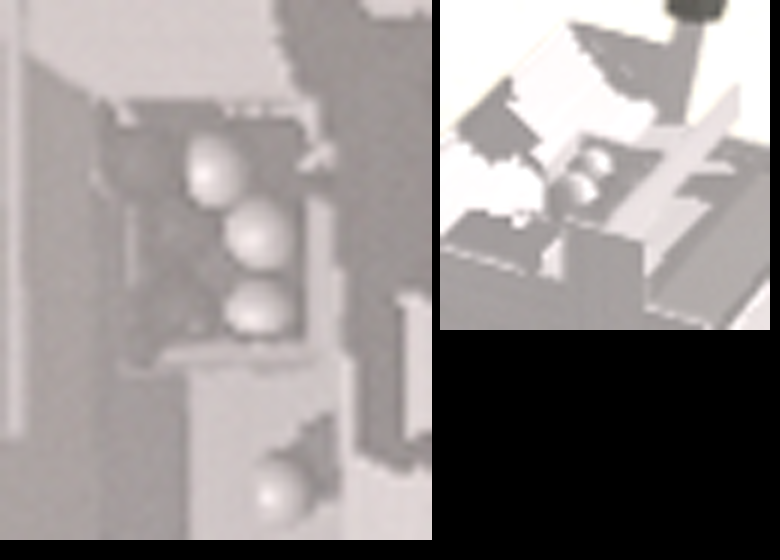

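```bash
python3 - <<'E'
from h import *
im=grab_frame('wrist'); save(im,'w5.png')
a=cv2.imread('pics/w4.png').mean(2); b=im.mean(2); c=cv2.imread('pics/w3.png').mean(2)
f=lambda m:np.round(m[230:345,306:322].mean(1)).astype(int).tolist()
print(f(c));print(f(a)); print(f(b))
E
```

```text
[161, 162, 162, 162, 162, 161, 162, 162, 156, 139, 120, 113, 113, 113, 108, 92, 70, 57, 53, 54, 53, 52, 51, 50, 50, 50, 48, 47, 47, 46, 45, 45, 44, 44, 43, 42, 42, 41, 41, 41, 40, 39, 40, 38, 39, 38, 38, 38, 37, 37, 37, 36, 36, 36, 36, 36, 35, 35, 35, 36, 35, 35, 34, 35, 34, 36, 35, 35, 35, 34, 34, 34, 34, 33, 34, 33, 33, 33, 33, 32, 32, 32, 51, 79, 94, 96, 96, 95, 96, 96, 93, 78, 51, 35, 31, 32, 32, 32, 33, 31, 33, 32, 32, 33, 32, 33, 33, 33, 33, 32, 34, 49, 64, 53, 38]
[100, 97, 96, 95, 95, 94, 93, 93, 99, 112, 122, 124, 124, 124, 118, 99, 70, 53, 50, 49, 49, 49, 47, 46, 45, 46, 45, 44, 44, 43, 42, 42, 41, 41, 41, 40, 39, 39, 38, 38, 38, 37, 37, 38, 36, 37, 36, 36, 35, 35, 35, 35, 35, 34, 34, 33, 34, 34, 35, 35, 35, 34, 35, 33, 32, 31, 31, 30, 29, 30, 30, 28, 28, 27, 26, 25, 26, 26, 25, 25, 24, 25, 40, 64, 77, 78, 77, 77, 77, 78, 75, 62, 41, 26, 22, 23, 23, 24, 24, 24, 24, 24, 24, 24, 23, 24, 23, 24, 24, 20, 26, 75, 131, 152, 153]
[154, 140, 126, 119, 117, 117, 116, 117, 118, 116, 102, 78, 61, 55, 55, 55, 53, 54, 52, 52, 51, 51, 50, 49, 50, 48, 47, 46, 45, 45, 43, 43, 43, 41, 41, 40, 40, 40, 39, 39, 39, 38, 38, 38, 36, 37, 37, 36, 35, 35, 35, 35, 35, 34, 34, 34, 34, 34, 33, 33, 34, 33, 33, 33, 33, 33, 33, 33, 33, 33, 32, 33, 33, 32, 32, 32, 32, 31, 32, 30, 31, 35, 57, 88, 102, 104, 104, 104, 104, 104, 95, 67, 41, 31, 30, 31, 31, 32, 31, 31, 32, 32, 32, 32, 32, 32, 32, 32, 31, 37, 69, 108, 123, 130, 136]
```

```bash
python3 - <<'E'
from h import *
s=state(); R0=R.from_euler('xyz',s['ee_rot'],degrees=True)
def prj(P): return np.round(proj('wrist',R0.apply(np.atleast_2d(P))+s['ee_pos'])[:,1],1)
for dz in (0,):
  for ph in (-8,-6,-4,-2,0,2):   # nose-down positive about tool y
    rot=R.from_euler('y',ph,degrees=True)
    P=[[13,0,-28],[-13,0,-28],[13,0,28],[13,0,-31],[5,0,-31],[-5,0,-31],[13,0,48],[3,0,48]]
    print(ph,prj(rot.apply(P)+[0,0,3]))
E
```

```text
-8 [280.8 341.5 253.8 282.8 302.1 325.8 247.1 263.8]
-6 [283.5 343.2 252.2 285.7 304.9 328.2 244.4 261.1]
-4 [286.1 344.9 250.6 288.7 307.6 330.5 241.8 258.3]
-2 [288.8 346.5 249.1 291.7 310.2 332.7 239.2 255.7]
0 [291.5 347.9 247.6 294.7 312.9 334.9 236.6 253. ]
2 [294.2 349.3 246.1 297.7 315.5 336.9 234.1 250.3]
```

```bash
python3 - <<'E'
from h import *
from scipy.optimize import least_squares
s=state(); R0=R.from_euler('xyz',s['ee_rot'],degrees=True)
def prj(P): return proj('wrist',R0.apply(np.atleast_2d(P))+s['ee_pos'])[:,1]
P=np.array([[13,0,28],[2,0,69],[5,0,-31],[1,0,-31]],float)
f=lambda v: prj(R.from_euler('y',v[0],degrees=True).apply(P)+[v[1],0,3+v[2]])
print(f([0,0,0]))
obs=np.array([-4.6,-7.8,-.3,-.6])
for fix in (0,1):
  r=least_squares(lambda v:np.r_[f(v)-f([0,0,0])-obs,v[1]*.1,v[2]*(.1 if fix==0 else 2)],[0,0,0]); print(r.x,r.fun)
for ph in (1,2,3,4): print(ph,f([ph,0,0])-f([0,0,0]))
E
```

```text
[247.56509438 243.58355488 312.87152081 321.76774246]
[3.15596695 0.5230239  2.71753866] [-0.19144629  0.12777602  0.09110954 -0.02153792  0.05230239  0.27175387]
[2.74866804 1.69866233 0.02022612] [-0.46294302  0.30542752  0.05019862  0.12478417  0.16986623  0.04045223]
1 [-0.7331261  -1.79038293  1.30892955  1.20862707]
2 [-1.45630984 -3.57475499  2.60834258  2.40382691]
3 [-2.16934665 -5.35293623  3.89763934  3.58508384]
4 [-2.87203109 -7.12474311  5.17622877  4.75189388]
```

```bash
cat >> h.py <<'E'
G0,S0=G,S_T
S_T=S0@R.from_euler('y',-3,degrees=True).as_matrix(); G=G0-S_T@np.array([1,0,1.4])
def bs(x,y,z,pitch):
    return tcp_of(R.from_euler('z',BY,degrees=True).apply([x,y,z])+B,BY,pitch,G,S_T)
def inbin(st=None):
    p,a,Rs=scoop_of(st or state(),G,S_T); f=lambda v:np.round(R.from_euler('z',-BY,degrees=True).apply(p+Rs@np.array(v,float)-B),1)
    return 'scoop',f([0,0,0]),'lip',f([30.5,0,15]),'rim',f([0,0,18.5]),'yaw,pitch',np.round(a,2)
E
python3 - <<'E'
from h import *
print(*inbin())
for a in [(24,8,66,1),(24,22,69,1)]: print(row(*bs(*a)))
E
```

```text
scoop [20.7 -0.2 59.9] lip [51.9 -0.2 73.2] rim [21.7 -0.2 78.3] yaw,pitch [0.19 3.02]
[-0.0047  0.0163 -0.0047 -0.0002 -0.0224 -0.0001]
[-0.0077  0.0443 -0.0099 -0.0002 -0.0224 -0.0001]
```

```bash
python3 -m jog '-0.001 0 -0.001 0 -0.006 0;-0.002 0.003 -0.003 0 -0.014 0;-0.004 0.008 -0.005 0 -0.022 0;-0.006 0.016 -0.007 0 -0.022 0;-0.007 0.025 -0.009 0 -0.022 0;-0.008 0.033 -0.01 0 -0.022 0;-0.008 0.039 -0.01 0 -0.022 0;-0.008 0.043 -0.01 0 -0.022 0;-0.008 0.044 -0.01 0 -0.022 0;-0.008 0.044 -0.01 0 -0.022 0'
python3 - <<'E'
from h import *
F=[]
for i in range(5): grab_frame('top'); F.append(state()['force'])
print(*inbin(),np.round(np.mean(F,0),2))
for a in [(24,22,72,1),(24,22,75,1),(24,22,77,1)]: print(row(*bs(*a)))
E
```

```text
time_s: 15.03
ee_pos: [496.4, 41.2, 136.1]
ee_rot: [-180.0, 31.9, -179.8]
force: [-0.5, -1.1, -2.7]
gripper_width: 15.4
scoop [23.7 21.6 68.8] lip [54.5 21.6 83.2] rim [24.1 21.6 87.3] yaw,pitch [0.17 1.08] [-0.38 -0.63 -3.33]
[-0.0036  0.0006 -0.0051 -0.0003 -0.0008 -0.0002]
[-0.0068  0.0006 -0.0102 -0.0003 -0.0008 -0.0002]
[-0.0089  0.0006 -0.0136 -0.0003 -0.0008 -0.0002]
```

```bash
python3 - <<'E'
from h import *
s=state()
pts={'scoop_lip':[30.5,0,15],'scoop_rim':[0,0,18.5],'scoop_neck':[-52,0,2],'scoop_grip':[-85,0,62]}
new=scoop_of(s,G,S_T); old=scoop_of(s,G0,S0)
for cam in ['scene','top']:
    im=grab_frame(cam)
    if cam=='scene': save(im,'s6.png')
    else: save(im,'t6.png')
    for k,v in pts.items():
        d=[(np.round(a['location'],1),round(a['confidence'],2)) for a in tip_of(k,cam)[:1]]
        print(cam,k,d,'new',proj(cam,new[0]+new[2]@np.array(v))[0].round(1),'old',proj(cam,old[0]+old[2]@np.array(v))[0].round(1))
a=cv2.imread('pics/s6.png')[190:270,275:375]; a=cv2.resize(a,None,fx=5,fy=5,interpolation=cv2.INTER_CUBIC)
a=cv2.convertScaleAbs(a,alpha=1.5)
rim=np.array([[-17,-18,18.5],[-17,18,18.5],[11.7,18,18.5],[30.5,18,15],[30.5,-18,15],[11.7,-18,18.5],[-17,-18,18.5]],float)
for m,c in ((new,(0,255,0)),(old,(0,0,255))):
    q=((proj('scene',rim@m[2].T+m[0])-[275,190]+.5)*5).astype(int); cv2.polylines(a,[q.reshape(-1,1,2)],False,c,1)
b=cv2.convertScaleAbs(cv2.resize(cv2.imread('pics/t6.png')[222:282,280:340],None,fx=5,fy=5,interpolation=cv2.INTER_CUBIC),alpha=1.8)
o=np.zeros((400,800,3),np.uint8);o[:400,:500]=a;o[:300,500:]=b;cv2.imwrite('pics/s6o.png',o)
E
```

```text
scene scoop_lip [(array([320.5, 240.7]), 0.62)] new [318.4 241.5] old [317.9 238.9]
scene scoop_rim [(array([343.6, 197.6]), 0.72)] new [325.1 232.4] old [324.6 230.4]
scene scoop_neck [(array([336. , 226.3]), 0.89)] new [335.7 226.6] old [335.1 226. ]
scene scoop_grip [(array([343.4, 192.8]), 0.85)] new [342.5 195.5] old [342.5 194.9]
top scoop_lip [(array([297.4, 234.4]), 0.88)] new [301.9 229.8] old [301.8 227.5]
top scoop_rim [(array([300.1, 251. ]), 0.76)] new [302.1 248.1] old [302.  246.2]
top scoop_neck [] new [302.7 281.3] old [302.6 279.2]
top scoop_grip [(array([300.6, 303.5]), 0.84)] new [302.2 301.2] old [302.2 301.1]
```

View pics/s6o.png

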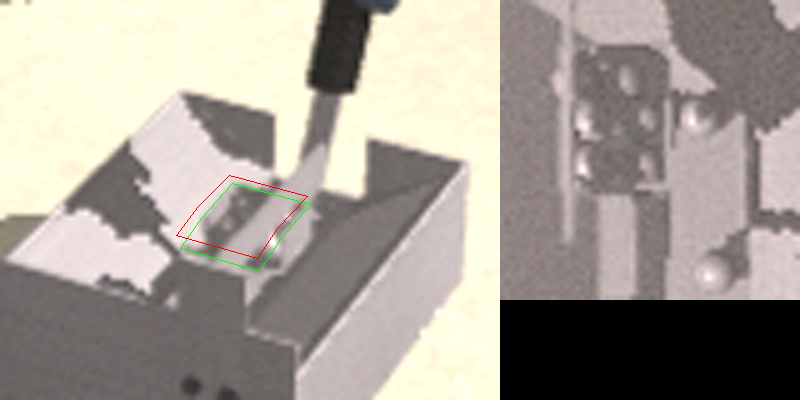

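```bash
python3 - <<'E'
from h import *
for a in [(24,21,66,1),(24,14,66,1)]: print(row(*bs(*a)))
E
```

```text
[ 0.0031 -0.0016  0.0052 -0.0003 -0.0007 -0.0001]
[ 0.0031 -0.0156  0.0052 -0.0003 -0.0007 -0.0001]
```

```bash
python3 -m jog '0.002 -0.001 0.003 0 0 0;0.003 -0.002 0.005 0 0 0;0.003 -0.006 0.005 0 0 0;0.003 -0.011 0.005 0 0 0;0.003 -0.015 0.005 0 0 0;0.003 -0.016 0.005 0 0 0;0.003 -0.016 0.005 0 0 0'
python3 - <<'E'
from h import *
F=[]
for i in range(6): im=grab_frame('top'); F.append(state()['force'])
print(*inbin(),np.round(np.mean(F,0),2))
for r in tip_of('ball0','top'): print(round(r['confidence'],2),np.round(r['location'],1), np.round(at_z('top',r['location'],80)-B,0)[:2])
for a in [(24,14,71,1),(24,18,71,1)]: print(row(*bs(*a)))
E
```

```text
time_s: 16.37
ee_pos: [497.0, 32.8, 133.6]
ee_rot: [-180.0, 32.0, -179.8]
force: [0.9, -0.6, -1.8]
gripper_width: 15.6
scoop [23.9 13.9 66. ] lip [54.7 13.8 80.4] rim [24.2 13.9 84.5] yaw,pitch [0.19 1.06] [ 0.31  0.09 -1.76]
0.63 [314.8 252. ] [18.  1.]
0.62 [319.8 243.7] [32. -7.]
0.59 [313.3 247. ] [26.  4.]
0.57 [304.7 245.6] [29. 18.]
0.55 [322.4 272.5] [-15. -10.]
0.54 [304.2 254.9] [14. 19.]
0.51 [304.9 238.2] [41. 17.]
0.4 [299.4 239.1] [40. 26.]
0.21 [489.9 296.1] [ -58. -283.]
[-0.0052  0.0003 -0.0083 -0.0002 -0.0006 -0.    ]
[-0.0052  0.0083 -0.0083 -0.0002 -0.0006 -0.    ]
```

```bash
python3 -m jog '0 0.004 0 0 0 0;0 0.008 0 0 0 0;0 0.008 0 0 0 0;-0.001 0.008 -0.0018 0 0 0;-0.002 0.008 -0.0035 0 0 0;-0.002 0.008 -0.0035 0 0 0'
python3 - <<'E'
from h import *
F=[]
for i in range(4): grab_frame('top'); F.append(state()['force'])
print(*inbin(),np.round(np.mean(F,0),2))
E
python3 -m jog '-0.001 0 -0.0018 0 0 0;-0.002 0 -0.0035 0 0 0;-0.002 0 -0.0035 0 0 0'
python3 - <<'E'
from h import *
F=[]
for i in range(4): grab_frame('top'); F.append(state()['force'])
print(*inbin(),np.round(np.mean(F,0),2))
E
```

```text
time_s: 17.22
ee_pos: [497.0, 37.2, 135.8]
ee_rot: [-180.0, 32.0, -179.8]
force: [0.5, 0.2, -1.2]
gripper_width: 15.4
scoop [23.8 17.8 68. ] lip [54.6 17.8 82.5] rim [24.1 17.8 86.5] yaw,pitch [0.18 1.06] [ 0.    0.04 -1.46]
time_s: 17.67
ee_pos: [496.2, 37.0, 137.1]
ee_rot: [-180.0, 31.9, -179.8]
force: [1.1, -0.8, -3.8]
gripper_width: 15.4
scoop [23.3 17.7 69.6] lip [54.1 17.7 84. ] rim [23.7 17.7 88.1] yaw,pitch [0.18 1.12] [ 0.38 -0.52 -4.12]
```

```bash
python3 - <<'E'
from h import *
for a in [(24,17,67,1),(24,9,67,1),(24,9,72,1),(24,16,72,1),(24,21,72,1)]: print(row(*bs(*a)))
E
```

```text
[ 0.002  -0.0015  0.0053 -0.0003 -0.0013 -0.0001]
[ 0.002  -0.0175  0.0053 -0.0003 -0.0013 -0.0001]
[-0.0033 -0.0175 -0.0032 -0.0003 -0.0013 -0.0001]
[-0.0033 -0.0035 -0.0032 -0.0003 -0.0013 -0.0001]
[-0.0033  0.0065 -0.0032 -0.0003 -0.0013 -0.0001]
```

```bash
python3 -m jog '0.001 -0.001 0.003 0 -0.001 0;0.002 -0.004 0.005 0 -0.001 0;0.002 -0.01 0.005 0 -0.001 0;0.002 -0.0175 0.005 0 -0.001 0;-0.001 -0.0175 0.001 0 -0.001 0;-0.0033 -0.0175 -0.0032 0 -0.001 0;-0.0033 -0.0175 -0.0032 0 -0.001 0;-0.0033 -0.012 -0.0032 0 -0.001 0;-0.0033 -0.007 -0.0032 0 -0.001 0;-0.0033 -0.003 -0.0032 0 -0.001 0;-0.0033 -0.003 -0.0032 0 -0.001 0'
python3 - <<'E'
from h import *
F=[]
for i in range(3): grab_frame('top'); F.append(state()['force'])
print(*inbin(),np.round(np.mean(F,0),2))
E
python3 -m jog '0 0.003 0 0 0 0;0 0.006 0 0 0 0;0 0.01 0 0 0 0;0 0.01 0 0 0 0'
python3 - <<'E'
from h import *
F=[]
for i in range(4): im=grab_frame('top'); F.append(state()['force'])
print(*inbin(),np.round(np.mean(F,0),2))
for r in tip_of('ball0','top'): print(round(r['confidence'],2),np.round(r['location'],1), np.round(at_z('top',r['location'],80)-B,0)[:2])
E
```

```text
time_s: 18.78
ee_pos: [496.4, 36.0, 139.0]
ee_rot: [-180.0, 31.9, -179.8]
force: [0.5, -1.2, -1.8]
gripper_width: 15.0
scoop [23.7 16.3 71.6] lip [54.4 16.3 86. ] rim [24.  16.3 90.1] yaw,pitch [0.19 1.07] [-0.08 -0.12 -2.73]
time_s: 19.27
ee_pos: [496.0, 40.8, 138.4]
ee_rot: [-180.0, 31.8, -179.8]
force: [1.1, -1.0, -5.3]
gripper_width: 15.5
scoop [23.1 21.3 71. ] lip [53.9 21.3 85.4] rim [23.5 21.3 89.5] yaw,pitch [0.19 1.14] [-0.07 -1.19 -4.5 ]
0.62 [297.6 237.5] [42. 29.]
0.49 [317.8 246.2] [28. -4.]
0.49 [307.4 242.1] [35. 13.]
0.48 [300.  244.8] [30. 25.]
0.45 [321.9 276.4] [-21. -10.]
0.39 [300.3 258.9] [ 7. 25.]
0.38 [303.4 239.3] [39. 20.]
0.37 [308.5 255.1] [13. 12.]
```

```bash
python3 - <<'E'
from h import *
for a in [(24,24,72.5,1),(24,28,72.5,1)]: print(row(*bs(*a)))
E
python3 -m jog '-0.001 0.002 -0.002 0 0 0;-0.002 0.004 -0.003 0 0 0;-0.002 0.006 -0.003 0 0 0;-0.002 0.006 -0.003 0 0 0'
python3 - <<'E'
from h import *
F=[]
for i in range(4): im=grab_frame('top'); F.append(state()['force'])
print(*inbin(),np.round(np.mean(F,0),2))
for r in tip_of('ball0','top'): print(round(r['confidence'],2),np.round(r['location'],1), np.round(at_z('top',r['location'],80)-B,0)[:2])
sc=grab_frame('scene')
g=lambda m,k:cv2.resize(np.clip(255*(np.clip(m.astype(float)/150,0,1))**.6,0,255).astype(np.uint8),None,fx=k,fy=k,interpolation=cv2.INTER_CUBIC)
a=g(im[222:282,280:334],8); b=g(sc[205:265,290:345],6)
o=np.zeros((480,780,3),np.uint8); o[:a.shape[0],:a.shape[1]]=a;o[:b.shape[0],440:440+b.shape[1]]=b; save(o,'st1.png')
E
```

```text
[-0.0025  0.0054 -0.0013 -0.0004 -0.0015  0.0001]
[-0.0025  0.0134 -0.0013 -0.0004 -0.0015  0.0001]
time_s: 19.85
ee_pos: [495.5, 43.5, 139.8]
ee_rot: [-179.9, 31.8, -179.8]
force: [0.3, -1.6, -7.6]
gripper_width: 15.4
scoop [22.5 24.2 72.3] lip [53.3 24.2 86.6] rim [22.9 24.2 90.8] yaw,pitch [0.19 1.22] [ 0.46 -2.18 -7.36]
0.63 [320.  244.7] [30. -7.]
0.55 [297.  255.7] [13. 30.]
0.53 [326.  272.6] [-15. -16.]
0.51 [303.3 237.7] [42. 20.]
0.45 [306.6 243.1] [33. 14.]
0.44 [297.4 244.4] [31. 29.]
0.39 [297.  238.9] [40. 30.]
0.39 [308.3 252. ] [18. 12.]
```

View pics/st1.png

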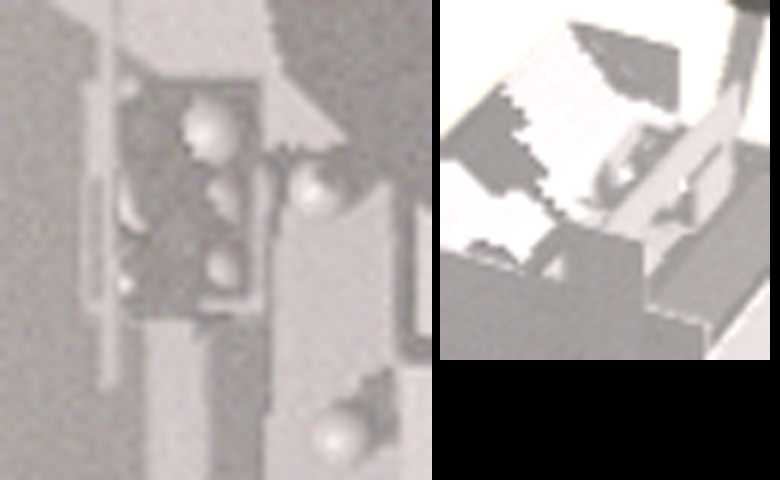

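```bash
python3 -m jog '-0.0005 0.003 -0.0008 0 0 0;-0.0005 0.006 -0.0008 0 0 0;-0.0005 0.009 -0.0008 0 0 0;-0.0005 0.012 -0.0008 0 0 0;-0.0005 0.015 -0.0008 0 0 0;-0.0005 0.018 -0.0008 0 0 0'
python3 - <<'E'
from h import *
F=[]
for i in range(3): im=grab_frame('top'); F.append(state()['force'])
print(*inbin(),np.round(np.mean(F,0),2))
for r in tip_of('ball0','top'): print(round(r['confidence'],2),np.round(r['location'],1), np.round(at_z('top',r['location'],80)-B,0)[:2])
E
```

```text
time_s: 20.65
ee_pos: [495.7, 52.7, 140.7]
ee_rot: [-180.0, 31.8, -179.8]
force: [-0.1, -3.2, -6.0]
gripper_width: 15.6
scoop [22.7 33.4 72.9] lip [53.5 33.4 87.3] rim [23.  33.4 91.4] yaw,pitch [0.2 1.2] [ 0.41 -2.93 -5.68]
0.62 [302.4 240.7] [37. 21.]
0.6 [301.5 255.1] [14. 23.]
0.58 [301.3 238.7] [40. 23.]
0.51 [322.8 272.4] [-15. -11.]
0.46 [301.9 245.3] [29. 22.]
0.43 [310.2 246.5] [27.  9.]
0.43 [294.  244.6] [31. 35.]
0.42 [289.5 258.2] [ 9. 42.]
0.38 [320.  244.5] [30. -7.]
```

```bash
python3 -m jog '-0.0005 0.003 -0.0008 0 0 0;-0.0005 0.006 -0.0008 0 0 0;-0.0005 0.009 -0.0008 0 0 0;-0.0005 0.012 -0.0008 0 0 0;-0.0005 0.015 -0.0008 0 0 0;-0.0005 0.018 -0.0008 0 0 0;-0.0005 0.021 -0.0008 0 0 0'
python3 - <<'E'
from h import *
F=[]
for i in range(3): im=grab_frame('top'); F.append(state()['force'])
print(*inbin(),np.round(np.mean(F,0),2))
for r in tip_of('ball0','top'): print(round(r['confidence'],2),np.round(r['location'],1), np.round(at_z('top',r['location'],80)-B,0)[:2])
save(im,'t8.png')
E
```

```text
time_s: 21.43
ee_pos: [495.7, 63.4, 141.1]
ee_rot: [-180.0, 31.8, -179.8]
force: [-0.4, -3.5, -8.2]
gripper_width: 15.4
scoop [22.8 44.4 73.5] lip [53.6 44.4 87.9] rim [23.2 44.4 92. ] yaw,pitch [0.23 1.17] [-0.08 -1.01 -6.43]
0.6 [322.7 267.2] [ -7. -11.]
0.59 [318.1 244.3] [31. -4.]
0.59 [291.9 244.4] [31. 38.]
0.52 [296.5 257.4] [10. 31.]
0.49 [284.6 244.7] [31. 50.]
0.48 [324.2 273.1] [-16. -13.]
0.48 [285.4 252.3] [18. 49.]
0.47 [312.2 244. ] [31.  5.]
0.39 [299.6 237.9] [42. 26.]
0.39 [282.8 258.3] [ 9. 53.]
```

```bash
python3 -m jog '-0.0005 0.003 -0.0008 0 0 0;-0.0005 0.006 -0.0008 0 0 0;-0.0005 0.009 -0.0008 0 0 0;-0.0005 0.012 -0.0008 0 0 0;-0.0003 0.015 -0.0005 0 0 0;0 0.018 0 0 0 0;0 0.021 0 0 0 0;0 0.024 0 0 0 0;0 0.028 0 0 0 0;0 0.032 0 0 0 0;0 0.036 0 0 0 0;0 0.036 0 0 0 0'
python3 - <<'E'
from h import *
F=[];I=[]
for i in range(8): im=grab_frame('top'); I.append(im.astype(float));F.append(state()['force'])
print(*inbin(),np.round(np.mean(F,0),2))
for r in tip_of('ball0','top'): print(round(r['confidence'],2),np.round(r['location'],1), np.round(at_z('top',r['location'],80)-B,0)[:2])
sc=np.mean([grab_frame('scene').astype(float) for i in range(4)],0)
g=lambda m,k:cv2.resize(np.clip(255*(np.clip(m/150,0,1))**.6,0,255).astype(np.uint8),None,fx=k,fy=k,interpolation=cv2.INTER_CUBIC)
a=g(np.mean(I,0)[200:282,265:340],6); b=g(sc[205:265,300:355],6)
o=np.zeros((500,790,3),np.uint8); o[:a.shape[0],:a.shape[1]]=a;o[:b.shape[0],455:455+b.shape[1]]=b; save(o,'st2.png')
E
```

```text
time_s: 22.63
ee_pos: [496.4, 82.3, 141.9]
ee_rot: [180.0, 31.9, -179.7]
force: [0.8, 0.2, -1.3]
gripper_width: 15.7
scoop [22.8 62.3 73.5] lip [53.6 62.3 87.9] rim [23.2 62.3 92. ] yaw,pitch [0.22 1.17] [ 0.16  0.1  -1.42]
0.61 [280.8 246.2] [28. 56.]
0.58 [325.4 268.5] [ -9. -15.]
0.55 [272.  254.7] [15. 70.]
0.54 [274.6 242.8] [34. 66.]
0.5 [278.1 282. ] [-29.  61.]
0.42 [318.  244.6] [30. -4.]
0.41 [312.4 245.4] [29.  5.]
0.4 [282.7 255.2] [14. 53.]
0.39 [321.5 272.4] [-15.  -9.]
0.38 [324.8 258. ] [  8. -15.]
0.25 [470.7 175.6] [ 144. -264.]
```

View pics/st2.png

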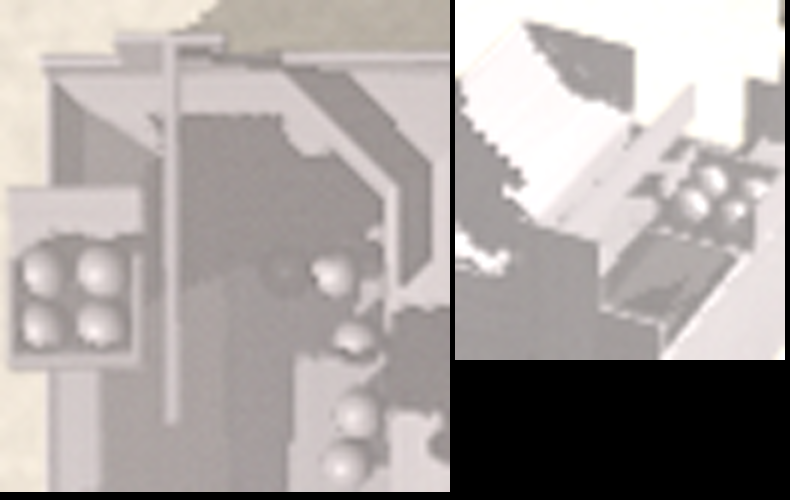

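```bash
cat >> h.py <<'E'
J=np.array([522,-299.3,0])
def lipw(off,lz,yaw,th):
    h=np.array([np.cos(np.radians(yaw)),np.sin(np.radians(yaw)),0]); t=np.radians(th)
    l=J+off*h; l[2]=lz
    o=l-h*(30.5*np.cos(t)+15*np.sin(t)); o[2]-=-30.5*np.sin(t)+15*np.cos(t)
    return tcp_of(o,yaw,th,G,S_T)
E
python3 - <<'E'
from h import *
sp,a,_=scoop_of(state(),G,S_T); print(sp)
print(row(*tcp_of([sp[0],sp[1],140],0,-1,G,S_T)))
for cam in ['top','scene']:
    grab_frame(cam)
    for r in spot_in('jar',cam)[:2]: print(cam,r['confidence'],np.round(r['rect'],1))
    for r in tip_of('jar',cam)[:2]: print(cam,r['confidence'],at_z(cam,r['location'],46))
    for k in (46,98): print(proj(cam,[[522+34,-299.3,k],[522-34,-299.3,k],[522,-333.3,k],[522,-265.3,k]]).round(1).tolist())
t=.0
A=sp.copy();A[2]=140
E=None
p1,R1=lipw(-12,140,-30,-1); print(p1)
E
```

```text
[580.890782    81.87960396  73.4831968 ]
[-0.0625  0.0006 -0.1101  0.0013 -0.0241  0.0021]
top 0.96 [484.7 262.1 541.4 302.4]
top 0.74 [ 518.84843566 -299.08689145   46.        ]
[[500.3, 263.4], [503.1, 303.1], [520.9, 282.8], [482.3, 283.5]]
[[514.1, 260.7], [517.2, 303.4], [536.3, 281.5], [495.0, 282.3]]
scene 0.78 [199.4 175.2 226.5 205.7]
scene 0.41 [335.3 182.8 364.2 248. ]
scene 0.61 [ 511.76767899 -303.73273287   46.        ]
[[204.5, 207.2], [221.2, 195.2], [202.3, 198.1], [224.0, 204.1]]
[[201.6, 188.2], [218.9, 176.8], [199.5, 179.6], [221.7, 185.2]]
[ 409.47892206 -234.33592536  188.84409872]
```

```bash
sed -i 's/J=np.array(\[522,-299.3,0\])/J=np.array([520.5,-300.,0])/' h.py
python3 -m jog '-0.004 0 -0.007 0 -0.004 0;-0.012 0 -0.021 0 -0.01 0;-0.022 0 -0.039 0 -0.016 0;-0.033 0 -0.058 0.001 -0.022 0.001;-0.044 0 -0.078 0.001 -0.024 0.002;-0.053 0 -0.094 0.001 -0.024 0.002;-0.059 0 -0.104 0.001 -0.024 0.002;-0.062 0 -0.11 0.001 -0.024 0.002;-0.062 0 -0.11 0.001 -0.024 0.002'
python3 - <<'E'
from h import *
s=state(); print(*inbin(),s['force'],s['qpos'])
p1,R1=lipw(-12,145,-30,-1)
sp,a,_=scoop_of(s,G,S_T)
p0=np.array(s['ee_pos'])
# path turning about the base: interpolate azimuth/radius of TCP and yaw
az0,az1=np.arctan2(p0[1],p0[0]),np.arctan2(p1[1],p1[0]); r0,r1=np.hypot(*p0[:2]),np.hypot(*p1[:2])
print(np.degrees([az0,az1]),r0,r1)
for u in [.25,.5,.75,1]:
    az=az0+u*(az1-az0); r=r0+u*(r1-r0); p=np.array([r*np.cos(az),r*np.sin(az),p0[2]+u*(p1[2]-p0[2])])
    _,Rt=tcp_of([0,0,0],a[0]+u*(-30-a[0]),-1,G,S_T); print(u,row(p,Rt).tolist())
E
```

```text
time_s: 24.33
ee_pos: [493.4, 81.7, 205.7]
ee_rot: [179.9, 34.1, 180.0]
force: [1.3, -0.6, -1.3]
gripper_width: 15.4
scoop [ 23.2  62.2 141.5] lip [ 53.4  62.1 157.1] rim [ 22.8  62.2 160. ] yaw,pitch [ 0.03 -1.13] [ 1.2712122  -0.64570489 -1.30804754] [ 13.0450245   -2.92956331 124.69196687 -16.82216877  25.75316794
 -63.90595029]
[  9.40522726 -29.94616741] 500.14541351345247 470.838281209416
0.25 [0.0043, -0.1709, 0.004, 0.0472, 0.0015, 0.0688]
0.5 [0.0326, -0.3366, -0.0081, 0.0939, 0.0014, 0.1379]
0.75 [0.0834, -0.4922, -0.0356, 0.1406, 0.0014, 0.207]
1 [0.1547, -0.6335, -0.0769, 0.1873, 0.0013, 0.2761]
```

```bash
python3 - <<'E'
import numpy as np
U=[0,.25,.5,.75,1]
T=np.array([[0]*6,[0.0043,-0.1709,0.004,0.0472,0.0015,0.0688],[0.0326,-0.3366,-0.0081,0.0939,0.0014,0.1379],[0.0834,-0.4922,-0.0356,0.1406,0.0014,0.207],[0.1547,-0.6335,-0.0769,0.1873,0.0013,0.2761]])
c=[np.polyfit(U,T[:,i],4) for i in range(6)]
for u in [.01,.03,.06,.1,.155,.215,.28,.345,.41,.475,.54,.605,.67,.735,.795,.85,.9,.945,.98,1]:
    print(' '.join('%.3f'%np.polyval(k,u) for k in c),end=';')
E
```

```text
-0.000 -0.007 0.000 0.002 0.000 0.003;-0.001 -0.021 0.001 0.006 0.000 0.008;-0.001 -0.041 0.002 0.011 0.001 0.016;-0.001 -0.069 0.004 0.019 0.001 0.027;-0.000 -0.106 0.004 0.029 0.001 0.043;0.002 -0.147 0.004 0.041 0.001 0.059;0.006 -0.191 0.003 0.053 0.002 0.077;0.012 -0.235 0.001 0.065 0.002 0.095;0.020 -0.278 -0.002 0.077 0.001 0.113;0.029 -0.320 -0.006 0.089 0.001 0.131;0.039 -0.362 -0.011 0.101 0.001 0.149;0.051 -0.403 -0.018 0.114 0.001 0.167;0.065 -0.444 -0.025 0.126 0.001 0.185;0.080 -0.483 -0.034 0.138 0.001 0.203;0.095 -0.519 -0.042 0.149 0.001 0.219;0.110 -0.551 -0.051 0.159 0.001 0.235;0.124 -0.579 -0.059 0.169 0.001 0.248;0.137 -0.604 -0.067 0.177 0.001 0.261;0.148 -0.623 -0.073 0.184 0.001 0.271;0.155 -0.634 -0.077 0.187 0.001 0.276;
```

```bash
python3 -m jog '0 -0.007 0 0.002 0 0.003;-0.001 -0.021 0.001 0.006 0 0.008;-0.001 -0.041 0.002 0.011 0.001 0.016;-0.001 -0.069 0.004 0.019 0.001 0.027;0 -0.106 0.004 0.029 0.001 0.043;0.002 -0.147 0.004 0.041 0.001 0.059;0.006 -0.191 0.003 0.053 0.002 0.077;0.012 -0.235 0.001 0.065 0.002 0.095;0.02 -0.278 -0.002 0.077 0.001 0.113;0.029 -0.32 -0.006 0.089 0.001 0.131;0.039 -0.362 -0.011 0.101 0.001 0.149;0.051 -0.403 -0.018 0.114 0.001 0.167;0.065 -0.444 -0.025 0.126 0.001 0.185;0.08 -0.483 -0.034 0.138 0.001 0.203;0.095 -0.519 -0.042 0.149 0.001 0.219;0.11 -0.551 -0.051 0.159 0.001 0.235;0.124 -0.579 -0.059 0.169 0.001 0.248;0.137 -0.604 -0.067 0.177 0.001 0.261;0.148 -0.623 -0.073 0.184 0.001 0.271;0.155 -0.634 -0.077 0.187 0.001 0.276'
python3 - <<'E'
from h import *
F=[]
for c in ['top','scene','wrist']: 
    im=grab_frame(c); F.append(state()['force'])
    for k,z in {'jar':46,'scoop_lip':145,'ball0':155}.items():
        for a in tip_of(k,c)[:(5 if k=='ball0' else 1)]: print(c,k,round(a['confidence'],2),np.round(a['location'],1),np.round(at_z(c,a['location'],z),1))
s=state(); p,a,Rs=scoop_of(s,G,S_T); print(p,a,'lip',p+Rs@[30.5,0,15]-J,np.mean(F,0),s['qpos'])
print(row(*lipw(-12,122,-30,0)),[proj(c,p+Rs@[30.5,0,15]) for c in ('top','scene')])
E
```

```text
time_s: 26.0
ee_pos: [406.5, -236.6, 193.1]
ee_rot: [180.0, 33.9, 149.9]
force: [0.2, -0.6, -1.3]
gripper_width: 15.8
top jar 0.65 [503.3 282.1] [ 523.7 -302.3   46. ]
top scoop_lip 0.55 [525.  292.6] [ 504.4 -289.9  145. ]
top ball0 0.61 [320.9 245.4] [577.9  12.5 155. ]
top ball0 0.6 [324.8 272.8] [538.1   7.6 155. ]
top ball0 0.59 [325.8 257.3] [560.5   5.7 155. ]
top ball0 0.58 [521.4 313. ] [ 475.  -277.3  155. ]
top ball0 0.51 [311.1 243.8] [580.4  26.7 155. ]
scene jar 0.7 [211.1 196.6] [ 505.5 -318.1   46. ]
scene scoop_lip 0.56 [214.3 163.7] [ 510.6 -289.4  145. ]
scene ball0 0.55 [221.5 161.1] [ 508.4 -268.3  155. ]
wrist jar 0.95 [318.  233.4] [ 526.3 -299.    46. ]
wrist ball0 0.36 [317.9 291.7] [ 461.9 -263.6  155. ]
[ 484.0247669  -278.75945614  129.4768404 ] [-29.94371886  -0.90070419] lip [-10.28555082   6.14824501 145.01946083] [-0.50460284  0.13319321 -1.33949673] [-32.33879605  -5.44526464 128.83656517   3.54542761  22.64785354
 -95.24637698]
[ 0.022  -0.0001  0.0357  0.0006  0.0114  0.0004] [array([[527.30381367, 288.59851143]]), array([[212.92412653, 163.29073386]])]
```

```bash
sed -i 's/J=np.array(\[520.5,-300.,0\])/J=np.array([523,-300.,0])/' h.py
python3 - <<'E'
from h import *
for lz,th in [(138,1),(131,4),(125,8),(121,13),(118,18),(116,23),(114,28),(112,32),(111,36),(110,40),(110,44),(109,47),(109,50),(108,53),(108,56)]: print(' '.join('%.3f'%v for v in row(*lipw(-6,lz,-30,th))),end=';')
E
```

```text
-0.013 0.002 0.016 0.001 0.022 0.000;-0.017 0.002 0.021 0.001 0.056 0.000;-0.026 0.002 0.023 0.001 0.100 0.000;-0.042 0.002 0.021 0.001 0.156 0.001;-0.060 0.002 0.020 0.001 0.211 0.001;-0.080 0.002 0.018 0.001 0.267 0.001;-0.100 0.002 0.019 0.001 0.323 0.001;-0.115 0.002 0.021 0.001 0.367 0.001;-0.132 0.002 0.024 0.001 0.411 0.001;-0.149 0.002 0.027 0.001 0.456 0.001;-0.166 0.002 0.030 0.000 0.500 0.001;-0.178 0.002 0.035 0.000 0.534 0.001;-0.191 0.002 0.038 0.000 0.567 0.001;-0.203 0.002 0.044 0.000 0.600 0.001;-0.215 0.002 0.049 0.000 0.634 0.001;
```

```bash
python3 -m jog '-0.013 0.002 0.016 0.001 0.022 0;-0.017 0.002 0.021 0.001 0.056 0;-0.026 0.002 0.023 0.001 0.1 0;-0.042 0.002 0.021 0.001 0.156 0.001;-0.06 0.002 0.02 0.001 0.211 0.001;-0.08 0.002 0.018 0.001 0.267 0.001;-0.1 0.002 0.019 0.001 0.323 0.001;-0.115 0.002 0.021 0.001 0.367 0.001;-0.132 0.002 0.024 0.001 0.411 0.001;-0.149 0.002 0.027 0.001 0.456 0.001;-0.166 0.002 0.03 0 0.5 0.001;-0.178 0.002 0.035 0 0.534 0.001;-0.191 0.002 0.038 0 0.567 0.001;-0.203 0.002 0.044 0 0.6 0.001;-0.215 0.002 0.049 0 0.634 0.001;-0.215 0.002 0.049 0 0.634 0.001;-0.215 0.002 0.049 0 0.634 0.001;-0.215 0.002 0.049 0 0.634 0.001'
python3 - <<'E'
from h import *
F=[]
for i in range(8): grab_frame('top'); F.append(state()['force'])
for a in tip_of('ball0','top'): print(round(a['confidence'],2),np.round(a['location'],1))
s=state(); p,a,Rs=scoop_of(s,G,S_T); print(p,a,'lip',p+Rs@[30.5,0,15]-J,np.mean(F,0),s['qpos'])
print(' '.join('%.3f'%v for v in row(*lipw(-6,109,-30,62))))
E
```

```text
time_s: 28.1
ee_pos: [497.5, -285.3, 233.6]
ee_rot: [180.0, -23.0, 150.0]
force: [0.4, 0.2, -0.2]
gripper_width: 15.5
0.63 [312.1 243.2]
0.57 [318.8 245. ]
0.44 [507.9 269.6]
0.43 [516. 271.]
0.41 [323.3 271.4]
0.4 [324.2 267.2]
0.37 [326.1 257.1]
0.37 [159.2 287.2]
[ 492.09197254 -282.22202027  125.36213877] [-45.93068905  45.85706166] lip [ -5.36972698   3.02957137 108.46451611] [-0.20837208  0.03998155 -0.97493766] [-30.82465719  30.67048728  69.54097341  -0.2870098  102.78655233
 -90.81189323]
-0.023 0.000 -0.015 0.001 0.067 -0.000
```

```bash
python3 -m jog '-0.01 0 -0.007 0.001 0.03 0;-0.023 0 -0.015 0.001 0.067 0;-0.023 0 -0.015 0.001 0.067 0;-0.023 0 -0.015 0.001 0.067 0;-0.023 0 -0.015 0.001 0.067 0'
python3 - <<'E'
from h import *
F=[]
for i in range(14): im=grab_frame('top'); F.append(state()['force'])
save(im,'p1.png'); sc=grab_frame('scene'); save(sc,'p2.png')
for c in ('top','scene'):
  for a in spot_in('ball0',c): print(c,round(a['confidence'],2),np.round(a['rect'],1))
s=state(); p,a,Rs=scoop_of(s,G,S_T); print(np.degrees(np.arccos(Rs[2,2])),'lip',p+Rs@[30.5,0,15]-J,np.mean(F,0),np.std(F,0)/np.sqrt(14))
print('well in top:',proj('top',p+np.array([[x,y,10] for x in(-8,7) for y in(-8,8)])@Rs.T).round(0).tolist())
E
```

```text
time_s: 28.97
ee_pos: [508.8, -292.0, 236.3]
ee_rot: [-179.9, -29.0, 150.0]
force: [-0.7, -0.3, -1.0]
gripper_width: 15.6
top 0.54 [318.1 266.  330.9 272.3]
top 0.5 [514.5 269.7 522.1 277.5]
top 0.49 [309.7 241.8 315.2 247.9]
scene 0.48 [271.5 210.2 367.8 291.1]
scene 0.46 [207.2 124.6 233.5 180.1]
62.03733712006313 lip [ -5.30659235   2.78500573 109.06215707] [ 0.06308487  0.06363779 -1.11034025] [0.09735549 0.13674049 0.1207698 ]
well in top: [[526.0, 299.0], [517.0, 294.0], [524.0, 295.0], [515.0, 290.0]]
```

```bash
python3 - <<'E'
from h import *
for q in [lipw(-8,150,-30,60),lipw(-30,170,-30,30),lipw(-40,180,-30,0),tcp_of([500,-130,170],-20,0,G,S_T)]: print(' '.join('%.3f'%v for v in row(*q)))
E
```

```text
0.051 0.000 -0.065 -0.001 -0.023 -0.000
0.193 0.000 0.024 -0.001 -0.356 0.000
0.241 0.000 0.146 -0.001 -0.689 0.000
0.304 0.242 0.170 -0.005 -0.688 -0.117
```

```bash
python3 -m jog '0.025 0 -0.033 0 -0.01 0;0.051 0 -0.065 -0.001 -0.023 0;0.08 0 -0.05 -0.001 -0.09 0;0.12 0 -0.03 -0.001 -0.18 0;0.16 0 0 -0.001 -0.27 0;0.193 0 0.024 -0.001 -0.356 0;0.21 0 0.06 -0.001 -0.44 0;0.225 0 0.09 -0.001 -0.52 0;0.235 0 0.12 -0.001 -0.61 0;0.241 0 0.146 -0.001 -0.689 0;0.304 0.242 0.17 -0.005 -0.688 -0.117;0.304 0.242 0.17 -0.005 -0.688 -0.117;0.304 0.242 0.17 -0.005 -0.688 -0.117;0.304 0.242 0.17 -0.005 -0.688 -0.117;0.304 0.242 0.17 -0.005 -0.688 -0.117;0.304 0.242 0.17 -0.005 -0.688 -0.117'
python3 - <<'E'
from h import *
F=[];I=[]
for i in range(14): im=grab_frame('top'); I.append(im.astype(float));F.append(state()['force'])
for a in tip_of('ball0','top'): print(round(a['confidence'],2),np.round(a['location'],1))
s=state(); p,a,Rs=scoop_of(s,G,S_T); print(p,a,np.mean(F,0),np.std(F,0)/np.sqrt(14))
m=np.mean(I,0); c=m[255:310,490:545].mean(2); np.save('jar.npy',m)
# bright round blobs in the jar
g=cv2.resize(c.astype(np.float32),None,fx=4,fy=4,interpolation=cv2.INTER_CUBIC); d=cv2.GaussianBlur(g,(0,0),5)-cv2.GaussianBlur(g,(0,0),14)
pk=(d==cv2.dilate(d,np.ones((21,21))))&(d>2)
for y,x in np.argwhere(pk): print('peak',490+x/4,255+y/4,round(float(d[y,x]),1))
# scoop bowl region
print('bowl',proj('top',p+np.array([[x,y,10] for x in(-8,7) for y in(-8,8)])@Rs.T).round(0).tolist())
E
```

```text
time_s: 31.15
ee_pos: [418.8, -99.5, 237.9]
ee_rot: [180.0, 33.2, 160.2]
force: [0.1, 0.0, -1.1]
gripper_width: 15.7
0.64 [321.2 271.4]
0.6 [322.1 257. ]
0.58 [511.1 268.3]
0.46 [322.4 271.5]
0.39 [517.9 289.9]
0.38 [320.4 242.9]
0.38 [311.2 243.5]
[ 500.19052359 -129.86559834  169.78441127] [-19.95999943  -0.04741665] [-0.18409475 -0.03560385 -1.16912975] [0.13389854 0.13351689 0.16085724]
peak 515.0 255.0 5.4
peak 528.0 262.0 3.2
peak 490.0 264.5 3.2
peak 532.25 265.25 3.2
peak 508.25 269.75 2.4
peak 500.25 272.25 2.4
peak 539.0 272.5 2.9
peak 516.5 273.25 3.2
peak 498.75 276.75 2.7
peak 519.0 279.25 2.3
peak 539.75 280.75 3.8
peak 525.75 282.75 14.5
peak 519.0 284.0 2.1
peak 490.0 285.5 11.9
peak 538.75 286.0 3.1
peak 517.5 291.0 3.1
peak 497.25 293.0 7.7
peak 535.0 295.5 19.0
peak 504.0 297.75 8.0
peak 509.5 299.5 10.1
peak 516.75 301.25 10.4
peak 523.25 309.75 8.3
peak 535.0 309.75 8.8
bowl [[429.0, 305.0], [418.0, 301.0], [432.0, 295.0], [421.0, 291.0]]
```

```bash
python3 - <<'E'
from h import *
_,Rt=tcp_of([0,0,0],-30,27,G,S_T); print(' '.join('%.3f'%v for v in row([594,-341,265],Rt)))
E
```

```text
-0.446 -0.333 0.220 0.038 0.300 0.106
```

```bash
python3 -m jog '-0.446 -0.333 0.22 0.038 0.3 0.106;-0.446 -0.333 0.22 0.038 0.3 0.106;-0.446 -0.333 0.22 0.038 0.3 0.106;-0.446 -0.333 0.22 0.038 0.3 0.106;-0.446 -0.333 0.22 0.038 0.3 0.106;-0.446 -0.333 0.22 0.038 0.3 0.106;-0.446 -0.333 0.22 0.038 0.3 0.106;-0.446 -0.333 0.22 0.038 0.3 0.106;-0.446 -0.333 0.22 0.038 0.3 0.106;-0.446 -0.333 0.22 0.038 0.3 0.106;-0.446 -0.333 0.22 0.038 0.3 0.106'
python3 - <<'E'
from h import *
s=state();print(s['ee_pos'],s['ee_rot'])
I=[grab_frame('wrist').astype(float) for i in range(6)]; m=np.mean(I,0); save(m.astype(np.uint8),'jarw.png')
for a in tip_of('jar','wrist')[:1]: print('jar',a, at_z('wrist',a['location'],46))
for a in tip_of('ball0','wrist'): print('tip',round(a['confidence'],2),np.round(a['location'],1),at_z('wrist',a['location'],60).round(0))
for a in spot_in('ball0','wrist'): print('spot',round(a['confidence'],2),np.round(a['rect'],0))
g=cv2.cvtColor(m.astype(np.uint8),cv2.COLOR_RGB2GRAY)
c=proj('wrist',[[J[0],J[1],52],[J[0],J[1],98]]); print('jar centre px',c)
x,y=c[0].astype(int); sub=g[y-40:y+40,x-40:x+40]
sub=cv2.normalize(sub.astype(np.float32),None,0,255,cv2.NORM_MINMAX).astype(np.uint8)
for r in cv2.resize(sub,(40,40),interpolation=cv2.INTER_AREA): print(''.join(' .:-=+*#%@'[min(9,v//26)] for v in r))
E
```

```text
time_s: 32.82
ee_pos: [593.3, -339.8, 264.8]
ee_rot: [180.0, 5.9, 150.0]
force: [0.0, -0.1, -0.6]
gripper_width: 15.5
[ 593.26188093 -339.84051535  264.79912679] [179.98975148   5.89833566 150.04014942]
jar {'location': [310.4, 85.9], 'confidence': 0.61} [ 521.79455809 -303.34896601   46.        ]
tip 0.8 [334.8  75.2] [ 524. -281.   60.]
tip 0.73 [302.8 113.8] [ 538. -320.   60.]
tip 0.67 [287.5  83.9] [ 510. -319.   60.]
tip 0.5 [320.  110.5] [ 543. -306.   60.]
spot 0.75 [313. 103. 329. 121.]
spot 0.66 [323.  67. 342.  87.]
spot 0.6 [280.  77. 297.  88.]
spot 0.47 [300. 103. 311. 119.]
jar centre px [[314.5714517   85.31798193]
 [314.62104462  88.40746967]]
+++++++++++++****#########**++++++++++++
++++++++++*****++++++++*##%##*++++++++++
++++++++*****+=--:::::--=+*###*+++++++++
+++++++***+==:.        .:--=+##*++++++++
++++++**+=-..             .:-=*#**++++++
+++++**+=:   ...........    .:=+***+++++
++++**+=.  ................   :-+**+++++
++++++-.  ..................   .-+**++++
+++*+-   ....................   .-+**+++
++++=.  .......................  :=+*+++
+++=.  ..............
[... 508 characters left out ...]
 =+
=: ................................   =+
=:  ...............................   =+
=-. ...............................  .=+
+=- ..............................   :=+
+=-...............................   -++
++=: ............................    =++
++==............. .... .   ......   .=+=
+*+=-........:=+-. .. ....  ....    -++=
+*+++-......:+*%%+:.  .....  ...   .=+++
=+*+++-.....:=*#@#+.  ....   ..    -++=+
:+**+++-....:-+***+:  ....   .    :++=++
.-+**+++-:...:-====.             .=+++++
.:=***+++=:. .::--:.           ..-++=+++
..-+******=:   ......        ..:=++=++++
...-+******+-.    .....   ..::-=++==++++
....-=*#*****+=---::.:.::-----=++==+++++
.....:=********+++++=========+++==++++++
```

```bash
python3 - <<'E'
from h import *
print(' '.join('%.3f'%v for v in row(*tcp_of([540,20,190],-8,0,G,S_T))))
E
```

```text
0.613 0.506 -0.046 -0.082 -0.296 -0.232
```

```bash
python3 -m jog '0.613 0.506 -0.046 -0.082 -0.296 -0.232;0.613 0.506 -0.046 -0.082 -0.296 -0.232;0.613 0.506 -0.046 -0.082 -0.296 -0.232;0.613 0.506 -0.046 -0.082 -0.296 -0.232;0.613 0.506 -0.046 -0.082 -0.296 -0.232;0.613 0.506 -0.046 -0.082 -0.296 -0.232;0.613 0.506 -0.046 -0.082 -0.296 -0.232;0.613 0.506 -0.046 -0.082 -0.296 -0.232;0.613 0.506 -0.046 -0.082 -0.296 -0.232;0.613 0.506 -0.046 -0.082 -0.296 -0.232;0.613 0.506 -0.046 -0.082 -0.296 -0.232;0.613 0.506 -0.046 -0.082 -0.296 -0.232;0.613 0.506 -0.046 -0.082 -0.296 -0.232;0.613 0.506 -0.046 -0.082 -0.296 -0.232'
python3 - <<'E'
from h import *
s=state();print(scoop_of(s,G,S_T)[:2],s['qpos'])
print(' '.join('%.3f'%v for v in row(*tcp_of([571,292,50],-7.6,0,G,S_T))))
E
```

```text
time_s: 34.43
ee_pos: [454.5, 30.7, 256.1]
ee_rot: [-180.0, 32.9, 171.9]
force: [-0.3, 0.6, -1.6]
gripper_width: 15.8
(array([540.11533296,  18.35374413, 190.13189201]), array([-8.16144414,  0.05703729])) [  9.61961193  -9.98623405 121.80400741 -15.8328682   37.57372914
 -62.27994382]
0.166 0.549 0.226 -0.004 -0.001 -0.005
```

```bash
python3 -m jog '0.166 0.549 0.226 -0.004 0 -0.005;0.166 0.549 0.226 -0.004 0 -0.005;0.166 0.549 0.226 -0.004 0 -0.005;0.166 0.549 0.226 -0.004 0 -0.005;0.166 0.549 0.226 -0.004 0 -0.005;0.166 0.549 0.226 -0.004 0 -0.005;0.166 0.549 0.226 -0.004 0 -0.005;0.166 0.549 0.226 -0.004 0 -0.005;0.166 0.549 0.226 -0.004 0 -0.005;0.166 0.549 0.226 -0.004 0 -0.005;0.166 0.549 0.226 -0.004 0 -0.005'
python3 - <<'E'
from h import *
s=state();print(scoop_of(s,G,S_T)[:2],s['force'])
print(' '.join('%.4f'%v for v in row(*tcp_of([571,292,8],-7.6,0,G,S_T))))
E
```

```text
time_s: 35.35
ee_pos: [486.2, 301.5, 115.9]
ee_rot: [-180.0, 32.9, 172.2]
force: [0.2, 0.3, -0.7]
gripper_width: 15.4
(array([571.84627125, 289.77355385,  49.84125164]), array([-7.77744311,  0.08306318])) [ 0.22218799  0.33105567 -0.74535261]
0.0477 0.0036 0.0691 -0.0012 -0.0009 -0.0016
```

```bash
python3 -m jog '0.012 0.002 0.017 0 0 -0.001;0.024 0.003 0.035 -0.001 0 -0.001;0.036 0.004 0.052 -0.001 0 -0.001;0.044 0.004 0.064 -0.001 0 -0.001;0.048 0.004 0.069 -0.001 0 -0.001;0.048 0.004 0.069 -0.001 0 -0.001'
python3 -m jog '0.001 0 0.0017 0 0 0;0.002 0 0.0035 0 0 0;0.003 0 0.005 0 0 0;0.003 0 0.005 0 0 0'
python3 -m jog '0.001 0 0.0015 0 0 0;0.0015 0 0.0025 0 0 0;0.0015 0 0.0025 0 0 0'
python3 - <<'E'
from h import *
F=[]
for i in range(3): grab_frame('top');F.append(state()['force'])
s=state();print(scoop_of(s,G,S_T)[:2],np.mean(F,0))
E
```

```text
time_s: 35.85
ee_pos: [485.3, 301.9, 74.1]
ee_rot: [-180.0, 32.9, 172.2]
force: [0.7, -0.3, -0.6]
gripper_width: 15.5
time_s: 36.18
ee_pos: [485.6, 301.8, 71.5]
ee_rot: [180.0, 32.9, 172.2]
force: [0.3, 0.3, -0.4]
gripper_width: 15.4
time_s: 36.43
ee_pos: [485.6, 301.9, 69.9]
ee_rot: [180.0, 32.9, 172.2]
force: [0.5, -0.5, -0.9]
gripper_width: 15.4
(array([571.29018699, 290.16099298,   3.97756624]), array([-7.79313106,  0.06568714])) [-0.15163829 -0.43909699 -1.45799276]
```

```bash
python3 -m jog '0.001 0 0.0015 0 0 0;0.0015 0 0.0025 0 0 0;0.0015 0 0.0025 0 0 0'
python3 -m jog '0.0005 0 0.001 0 0 0;0.001 0 0.0017 0 0 0;0.001 0 0.0017 0 0 0'
python3 - <<'E'
from h import *
F=[]
for i in range(3): grab_frame('top');F.append(state()['force'])
s=state();print(scoop_of(s,G,S_T)[:2],np.mean(F,0))
E
```

```text
time_s: 36.83
ee_pos: [485.7, 302.0, 68.5]
ee_rot: [180.0, 32.9, 172.2]
force: [-0.5, -0.3, -0.5]
gripper_width: 15.6
time_s: 37.08
ee_pos: [485.9, 302.1, 68.2]
ee_rot: [179.9, 33.0, 172.2]
force: [-2.7, -0.5, 4.8]
gripper_width: 15.5
(array([571.55594016, 290.40459371,   2.21664597]), array([-7.78222507,  0.01021998])) [-4.22862455 -0.25732745  5.47954648]
```

```bash
python3 -m jog '-0.0005 0 -0.001 0 0 0;-0.0005 0 -0.001 0 0 0;-0.0005 0 -0.001 0 0 0'
python3 -m jog '0 0 0 0 0 0;0 0 0 0 0 0;0 0 0 0 0 0;0 0 0 0 0 0;0 0 0 0 0 0;0 0 0 0 0 0;0 0 0 0 0 0;0 0 0 0 0 0' 1
python3 -m jog '0 0 -0.04 0 0 0;0 0 -0.1 0 0 0;0 0 -0.17 0 0 0;0 0 -0.25 0 0 0;0 0 -0.3 0 0 0;0 0 -0.3 0 0 0;0 0 -0.3 0 0 0;0 0 -0.3 0 0 0'
python3 - <<'E'
from h import *
pts={'scoop':3,'scoop_grip':65,'scoop_neck':5,'scoop_lip':18,'scoop_rim':21.5}
ob={k:[] for k in pts}
for c in ['wrist','top','scene']:
    im=grab_frame(c); save(im,'f_'+c+'.png')
    for k,z in pts.items():
        for a in tip_of(k,c)[:1]: ob[k].append((c,a['location'])); print(c,k,round(a['confidence'],2),at_z(c,a['location'],z).round(1))
    for k in ['jar','dish0','lid']:
        for a in tip_of(k,c)[:2]: print(c,k,round(a['confidence'],2),at_z(c,a['location'],46 if k=='jar' else 0).round(1))
for k in ob:
    v=[o for o in ob[k] if o[0]!='wrist']
    if len(v)==2: print(k,'tri',tri(v).round(1))
for r in tip_of('ball0','top'): print(r['confidence'],r['location'])
E
```

```text
time_s: 37.48
ee_pos: [485.7, 302.1, 68.5]
ee_rot: [179.9, 33.0, 172.2]
force: [0.2, -0.3, -0.8]
gripper_width: 15.7
time_s: 38.15
ee_pos: [485.8, 302.1, 68.5]
ee_rot: [179.9, 33.0, 172.2]
force: [-0.5, -0.2, -0.1]
gripper_width: 66.3
time_s: 38.82
ee_pos: [404.7, 312.5, 193.6]
ee_rot: [-180.0, 32.9, 172.2]
force: [0.6, -0.1, 0.6]
gripper_width: 91.3
wrist scoop 0.81 [570.2 288.2   3. ]
wrist scoop_grip 0.64 [484.4 304.   65. ]
wrist scoop_neck 0.69 [517.7 298.4   5. ]
wrist scoop_lip 0.7 [597.7 284.1  18. ]
wrist scoop_rim 0.82 [567.  293.   21.5]
wrist jar 0.71 [475.8 302.1  46. ]
wrist dish0 0.65 [701.9 334.8   0. ]
wrist dish0 0.56 [753.1 223.4   0. ]
wrist lid 0.65 [558.9 294.1   0. ]
top scoop 0.81 [566.8 290.4   3. ]
top scoop_grip 0.97 [483.8 300.6  65. ]
top scoop_neck 0.96 [519.7 301.1   5. ]
top scoop_lip 0.71 [602.4 291.6  18. ]
top scoop_rim 0.59 [567.  298.8  21.5]
top jar 0.69 [ 526.7 -298.4   46. ]
top jar 0.18 [590.3  23.7  46. ]
top dish0 0.9 [746.5 217.1   0. ]
top dish0 0.66 [700.4 341.1   0. ]
top lid 0.62 [ 724.5 -275.6    0. ]
scene scoop 0.67 [570.8 293.1   3. ]
scene scoop_grip 0.8 [492.9 299.8  65. ]
scene scoop_neck 0.78 [507.7 302.2   5. ]
scene scoop_lip 0.59 [582.  32.  18.]
scene scoop_rim 0.85 [572.9 292.   21.5]
scene jar 0.96 [ 509.  -302.7   46. ]
scene dish0 0.88 [697.7 335.    0. ]
scene dish0 0.82 [747.1 215.4   0. ]
scene lid 0.93 [ 714.7 -291.9    0. ]
scoop tri [ 5.669e+02  2.921e+02 -5.000e-01]
scoop_grip tri [484.3 300.5  60.3]
scoop_neck tri [518.7 301.2  11.9]
scoop_lip tri [640.1 167.4 130.2]
scoop_rim tri [568.4 295.2  20.3]
0.65 [516.0, 290.5]
0.57 [311.8, 244.0]
0.56 [326.3, 269.7]
0.55 [325.5, 272.9]
0.45 [324.5, 257.4]
0.44 [320.9, 246.4]
0.44 [510.0, 272.1]
0.41 [512.1, 272.4]
0.29 [490.3, 297.9]
```

```bash
python3 -c "
from workcell import *
print(job_done()); print(state()['time_s'])"
```

```text
the job is handed in; nothing more can be done
None
the job is handed in; nothing more can be done
```

I put four balls into the jar, laid the scoop back in its tray and handed the job in at about 39 s of the 72 s allowed. No verdict was reported.

**What I did:** I gripped the scoop and dug along the channel and up the far slope, which left it heaped with about six balls. I then drew it level under the blade, tipped it into the jar at 56–62° with the lip about 10 mm above the rim, and set the scoop down.

**Last checks:**
- **After the strike:** the top picture showed exactly four balls two by two in the scoop and five in the bin.
- **Jar:** the wrist camera found four balls in it. The jar's position agreed with the first measurement to a few mm in the top view. The scene camera put it about 14 mm nearer, but that is within its scatter.
- **Scoop:** released, it measured within about 5 mm of where it first lay and looked level.
- **Bystanders:** the dishes and lid were unmoved within detector noise. The largest scatter was about 12 mm, for the lid in the scene camera.

**Where things disagreed or stayed unsure:**
- **Scoop turned in the fingers:** pressing on the slope (about 21 N) turned it about 3° nose-down. I saw this in the wrist view and corrected for it.
- **First touch under the blade:** two early tries met something about 5 mm lower than expected, probably a heaped ball, so I backed off and came in higher. The blade force while rubbing was then about 4–6 N downwards.
- **Weighing the scoop by wrist force:** this was too noisy to count balls, giving about 3 ± 1 poured.

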